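# Set the proofing press feed lever and zero its print counter

### The job

Get the proofing press ready for the next print: throw the feed lever on top of it into the notch marked by the tall index pin, so that it stays there. Then take the stylus out of the plywood cubby and with its tip push the counter's zero button, deep in the square recess in the front of the press, fully in. Finally lay the stylus flat on the black rubber mat, away from the cubby, with the lever still in its notch and nothing around pushed about or knocked over.

Things in the scene. Friction and masses are not known exactly. Their poses are not given: they have to be found in the camera images.
- press: grey proofing press, fixed. Origin on the table under its drive box (220 mm along x, 240 along y, 120 high; front face at x = -110 mm, facing -x). Lever pivot: vertical axis at x = +50 mm, y = 0. Bed and roller stand behind the box to x = +450 mm, up to 175 mm high. On the box a flat steel quadrant with four notches
- lever (a joint): angle of the feed lever about its vertical pivot, rad: 0 = parked in the first notch (leftmost seen from the robot), notches at 0, 0.5, 1.0 and 1.5, growing as the handle swings to the right (counter-clockwise from above). A spring detent pulls it into the nearest notch; moving it takes about 7 to 9 N at the handle
- lever_grip (a point): middle of the lever's upright round black handle (22 mm in diameter, 100 mm from the pivot, free from z = 146 to 200 mm; the point is at z = 175 mm). Below it is the flat steel lever arm
- lever_nose (a point): point on the lever's centre line beyond its nose, 142 mm from the pivot, z = 126 mm; over the mark of the notch in which the lever stands. Its axes turn with the lever, x pointing outward
- index_pin: tall dark steel pin with a wider head, 24 mm high, 17 mm across, fixed on the quadrant 142 mm from the pivot, behind the notch that is wanted (0.5, 1.0 or 1.5 rad); the other two notches have only flat studs 3 mm high. Origin at its foot, z = 126 mm
- stylus: stylus tool, 190 mm long: dark wooden handle 75 mm long, 24 wide, 22 high (x = -95 to -20 mm), brass ferrule to -5 mm, steel shank 10 by 10 mm to +95 mm. Origin at mid-length on its underside, x to the tip; axis 11 mm above the underside. It starts in the cubby, handle inside under the roof, about 48 mm of the shank sticking out of the front; drawn out 145 mm it comes free
- stylus_tip (a point): tip of the stylus, end of the shank on its axis
- stylus_handle (a point): middle of the stylus's wooden handle, on its axis, 150 mm from the tip
- cubby: plywood cubby, fixed, 160 mm along x, 90 mm along y, 55 mm high; open front at x = -80 mm, facing -x. Floor 6 mm thick, inner width 66 mm, from z = 6 to 43 mm, roof 12 mm. Origin under its centre
- button_face (a point): centre of the zero button's face (grey, 22 mm in diameter), 40 mm inside the press's front face, z = 70 mm, in a recess 30 mm wide and 30 mm high. It is pushed along the press's +x
- button (a joint): travel of the zero button, m: 0 = out, 0.008 = fully in (5 N); springs back
- mat: black rubber mat, fixed, 100 mm along x, 200 mm along y, 5 mm thick. Origin under its centre
- brush_jar: white ceramic jar of brushes, 72 mm across, 95 mm high (brushes reach 190 mm); loose bystander, origin under it
- ink_tin: plain metal tin, 68 mm across, 60 mm high; loose bystander, origin under it
- paint_tube: lying metal paint tube, 125 mm long, 42 mm wide, 18 mm high; loose bystander, origin under it
- medium_bottle: glass bottle, 56 mm across, 130 mm high; loose bystander, origin under it
- tape_roll: roll of paper tape lying flat, 90 mm across, 24 mm high; loose bystander, origin under it
- brayer: ink roller lying flat, roller 110 mm long, 40 mm across, wooden handle; loose bystander, origin under it
There are look-alikes about, which are no part of the job. There is more than one size of the mat; the one meant has the size given above.

How it is judged:
By the outcome, as a careful person would: the job done as asked, in the order asked, and still so for the second after the job is handed in, with the robot touching nothing.
It also fails if it takes over 72 s, if anything falls off the work surface, if the arm or the gripper's body presses on something with over 40 N, if the wrist force passes 120 N, or if a joint passes its speed limit or range.

### The arm

A 7-joint arm with a two-finger parallel gripper is mounted at the origin on the work surface. World frame = base frame: x ahead of the robot, y to its left, z up, the work surface at z = 0. Lengths are in m, angles in rad, forces in N, time in s.
With the tool pointing down it reaches from about 0.4 to 0.875 m from the base axis. Payload 19.3 kg.
Tool frame: the origin (TCP) lies at the very end of the fingers, on their centre line; the grasp point (between the pads) lies 19 mm behind it; z points along the fingers, y is the line along which they close (so a half turn about z gives the same grasp; the last joint's range is limited). The gripper opens to 85 mm and grips with 20 to 120 N. Pads are 22 mm wide; open, the fingers measure 114 mm over their backs; the gripper's body (76 mm by 85 mm) begins 54 mm behind the grasp point. The pads swing forward as they close: fully open they stand 13 mm farther back than shut.
Start: joints at [1.258, 0.521, -0.036, 1.599, 0.021, 1.021, -0.113], TCP at [0.15, -0.607, 0.195] pointing down, gripper open.
Joint ranges: [-2.91, 2.91], [-0.3, 2.13], [-1.5, 1.42], [0.17, 2.43], [-1.26, 4.41], [0.16, 1.93], [-2.52, 2.52]. Speed limits (rad/s): [1.89, 1.89, 2.39, 2.39, 3.01, 3.01, 3.01].

### API

Orientations are given as [roll, pitch, yaw] about the fixed x, y, z axes, in that order (R = Rz(yaw) Ry(pitch) Rx(roll)).
In Python, from workcell import observe, grab_frame, job_done gives the robot as it stands.
- The arm moves only by the tool move_arm, never from a script. Its argument "plan" is a list that holds one entry, the list of rows, each a list of 7 numbers: the shift along the tool's x, y, z each as a share of 0.02 m, from -1 to 1, then the turn, a rotation vector about the tool's x, y, z each as a share of 6 degrees, from -1 to 1, then the opening, from -1 (shut) to 1 (fully open). A call has exactly 10 rows; each row shifts and turns the commanded pose from where the row before left it, along the tool's axes as they then stand; what a row does not reach is not made up. A row lasts 1/10 s, in which the tool goes at most 50 mm and 8.59 degrees, less where a joint would pass 70% of its speed; a pose out of reach is approached as far as the arm can. A call with a number of a shift or a turn outside -1 to 1 is refused whole. A call with a gripper value outside its range is refused whole. The fingers move at their own pace and stop on an object; "grip_force" is the grip in N (left out, the last holds). Time passes only in rows, so rows that do not move let the fingers close, or fill a call up. It gives the time, the measured TCP pose, the force, the opening and the grip force at its end, in the units of the state.
- observe(): the state, without advancing time (a new reading comes with each control period).
- grab_frame(name): name is "scene" or "top" or "wrist"; returns a dict with "color" (384x512x3 uint8, red, green, blue), "intrinsics" (3x3 intrinsics, pixels), "position" and "orientation" of the camera in the world; the wrist camera has in their place "tool_from_camera" (4x4, takes a point from camera to tool coordinates, whose origin is the TCP and whose axes are the flange's). Camera axes: x right, y down, z forward; pixel columns grow to the right and rows downward; lengths in m; the calibration is good to about 2 mm. A picture is of the moment at which its call begins: read the wrist's pose just before it. There is no depth.
- job_done(): hands the job in; it is judged then, once.
The state is a dict: "clock": time; "qpos": joint angles; "qd": joint speeds; "joint_efforts": joint torques, N m; "position": TCP position; "tool_rot": TCP orientation; "force": force on the tool from outside, world axes, zero at the start; "moment": the same for the moment, N m; "grip_width": finger opening in m; "finger_force": force on a finger pad.
Only numpy, scipy, OpenCV 4.12 (cv2) and the standard library are available. Lean on these libraries where they do the work, as an engineer would, in place of code of your own. Each camera call takes 0.05 s, during which the arm holds its last target. There are 200 camera calls.

## Working session

There is one attempt and no reset: what is moved stays moved. The work goes in short steps, Python scripts to look and compute and a tool call to move; the robot and the scene stay as the last step left them, time stands still between calls to the robot, and variables do not carry over. Pictures are saved under pics/ and viewed, at most 10 in all, crops included, and the job is handed in when it is done.

Besides the shell and the picture viewer there is one more tool, called after "Emit:" as a command line: name --argument value ..., lists and objects as JSON in quotes. move_arm: Moves the arm, as the interface text tells. Shift numbers are shares of 0.02 m and turn numbers shares of 6 degrees, none past 1 either way. Its arguments: {"type":"object","properties":{"plan":{"type":"array"},"grip_force":{"type":"number"}},"required":["plan"]}

```bash
ls; mkdir -p pics; cat > h.py <<'E'
import numpy as np, cv2, json
from scipy.spatial.transform import Rotation as R
from workcell import observe, grab_frame, job_done
def rot(o):
    o=np.array(o,float)
    if o.shape==(3,3): return o
    return R.from_euler('xyz',o).as_matrix() if o.size==3 else R.from_quat(o).as_matrix()
def ray(f,u,v):
    d=np.linalg.inv(f['intrinsics'])@np.array([u,v,1.]); return np.array(f['position']),rot(f['orientation'])@d
def onz(f,u,v,z):
    p,d=ray(f,u,v); return p+d*(z-p[2])/d[2]
def proj(f,P):
    c=rot(f['orientation']).T@(np.array(P)-f['position']); q=np.array(f['intrinsics'])@c; return q[:2]/q[2]
def tri(f,a,g,b):
    p,d=ray(f,*a);q,e=ray(g,*b);A=np.stack([d,-e],1);s=np.linalg.lstsq(A,q-p,rcond=None)[0]
    x=p+d*s[0];y=q+e*s[1];return (x+y)/2,np.linalg.norm(x-y)
E
python3 - <<'E'
from h import *
import pickle
fs={}
for n in ('scene','top'):
    f=grab_frame(n); fs[n]=f; print(n,f['position'],f['orientation'],f['intrinsics'])
    cv2.imwrite(f'pics/{n}0.png',cv2.resize(f['color'][:,:,::-1],(800,600),interpolation=cv2.INTER_CUBIC))
pickle.dump(fs,open('fs.pkl','wb'))
print(observe())
E
```

```text
pics
scene [ 0.97372637 -0.39921228  0.98783253] [-2.50682492 -0.01275195  0.83641296] [[365.23472482   0.         253.80400055]
 [  0.         365.23472482 187.95857514]
 [  0.           0.           1.        ]]
top [0.29088828 0.0233527  1.37417631] [-2.97897877  0.01641703 -1.59222788] [[368.70324668   0.         253.76731853]
 [  0.         368.70324668 200.60468522]
 [  0.           0.           1.        ]]
{'clock': 0.1, 'qpos': array([ 1.25779857,  0.52196734, -0.03632071,  1.59992075,  0.02119764,
        1.02111664, -0.11285366]), 'qd': array([-1.11687737e-04, -2.47997269e-04, -6.34667051e-04, -1.45183667e-03,
       -9.07309509e-04, -4.37513431e-05, -2.09343074e-04]), 'joint_efforts': array([ 6.38477897e-03, -9.28474903e+01,  1.98505439e+00, -3.70530331e+01,
        1.81775173e-02,  5.23723618e-03, -6.45333046e-06]), 'position': array([ 0.15014425, -0.60635605,  0.19468616]), 'tool_rot': array([-3.14056805e+00,  7.31310229e-05,  2.42725555e-01]), 'force': array([-0.14929608, -0.51723313, -0.91878708]), 'moment': array([ 0.01996306,  0.03018307, -0.00411014]), 'finger_force': 0.0, 'grip_width': 0.08544691034458991}
```

View pics/scene0.png

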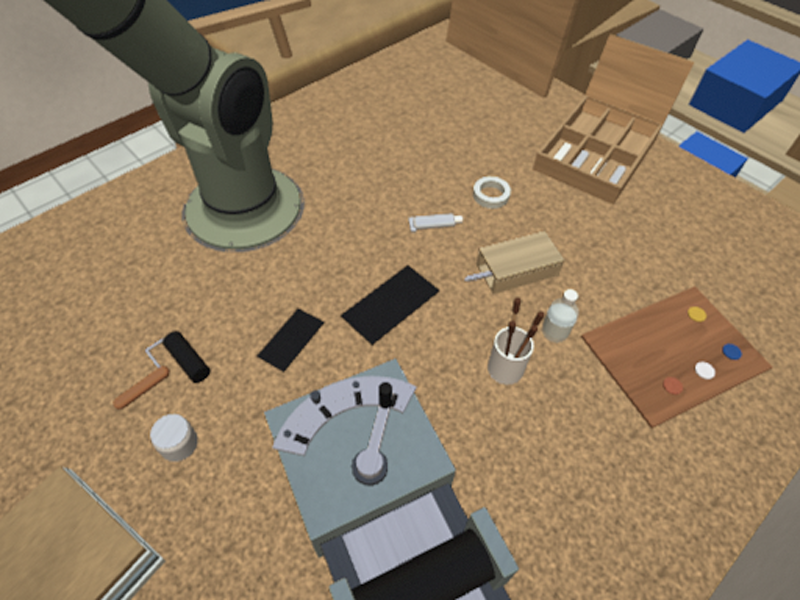

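View pics/top0.png

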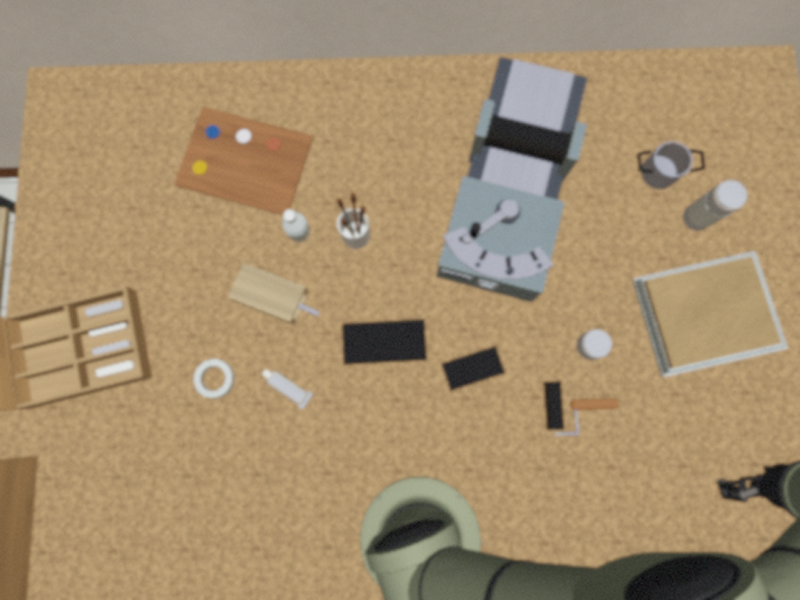

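The scene view shows the lever parked at (386,395), with marks at (356,384), (316,397) and (288,434). The cubby is at (520,262) with the stylus tip at (467,277), and the big mat is at (390,304). The top view shows the cubby at (268,292), the stylus at (310,308), the mat at (384,342), the press at (503,240) and the pivot at (510,209). Next I'll zoom in.

```bash
python3 - <<'E'
from h import *
import pickle
fs=pickle.load(open('fs.pkl','rb'))
s=fs['scene']['color'][:,:,::-1]; t=fs['top']['color'][:,:,::-1]
a=cv2.resize(s[225:355,165:300],None,fx=4.4,fy=4.4,interpolation=cv2.INTER_CUBIC)[:572]
print(a.shape)
b=cv2.resize(t[110:200,275:365],None,fx=3,fy=3,interpolation=cv2.INTER_CUBIC)
c=cv2.resize(t[160:220,140:210],None,fx=3,fy=3,interpolation=cv2.INTER_CUBIC)
im=np.zeros((600,800,3),np.uint8); a=a[:,:530]; im[:a.shape[0],:a.shape[1]]=a; im[:270,530:800]=b; im[300:480,530:740]=c
cv2.imwrite('pics/crop1.png',im)
f=fs['top']
# mats: dark contours
g=t.max(2); m=(g<45).astype(np.uint8)
cs,_=cv2.findContours(m,cv2.RETR_EXTERNAL,cv2.CHAIN_APPROX_NONE)
for k in cs:
    if cv2.contourArea(k)>300:
        r=cv2.minAreaRect(k); P=[onz(f,*q,.005)[:2] for q in cv2.boxPoints(r)]
        print(r, np.mean(P,0).round(4), [np.round(np.linalg.norm(P[i]-P[i-1]),3) for i in (1,2)], 'ang',[np.degrees(np.arctan2(*(P[i]-P[i-1])[::-1])).round(1) for i in (1,2)])
E
```

```text
(572, 594, 3)
((436.5, 369.4999694824219), (72.99998474121094, 26.999996185302734), -0.0) [-0.0935 -0.5808] [np.float64(0.089), np.float64(0.253)] ang [np.float64(-4.9), np.float64(-91.0)]
((260.67523193359375, 340.3556823730469), (9.620638847351074, 46.23650360107422), 68.96248626708984) [0.0139 0.0271] [np.float64(0.163), np.float64(0.033)] ang [np.float64(-70.9), np.float64(-160.0)]
((302.3000183105469, 235.40000915527344), (14.230249404907227, 32.57146072387695), 71.56504821777344) [ 0.3814 -0.1357] [np.float64(0.121), np.float64(0.052)] ang [np.float64(-72.9), np.float64(-164.3)]
((245.464599609375, 218.3630828857422), (22.520828247070312, 49.14643859863281), 86.8201675415039) [0.4497 0.0735] [np.float64(0.185), np.float64(0.085)] ang [np.float64(-88.2), np.float64(-178.5)]
((336.7696533203125, 89.06884765625), (50.91971969604492, 18.430049896240234), 14.322718620300293) [ 0.9541 -0.2956] [np.float64(0.078), np.float64(0.2)] ang [np.float64(-16.0), np.float64(-107.2)]
```

View pics/crop1.png

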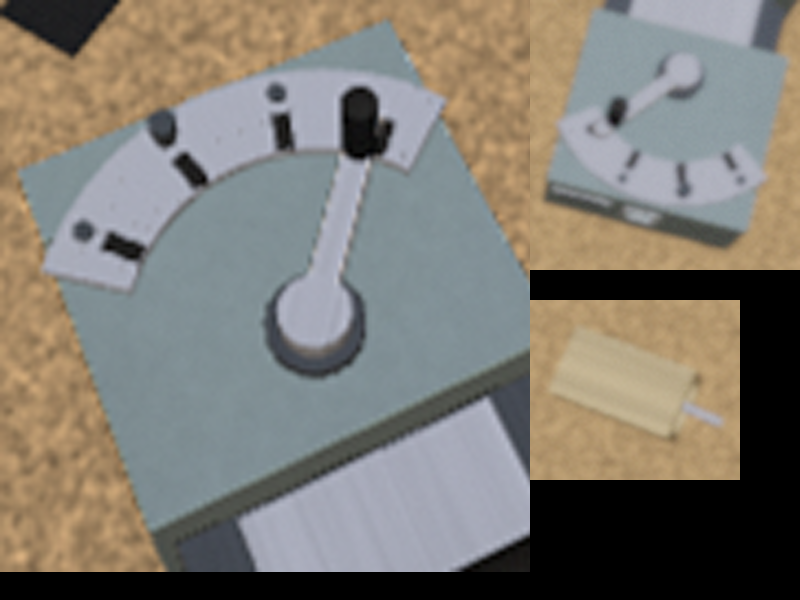

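The tall index pin is the dark head standing at crop (163,130), so the wanted notch is 1.0 rad. The studs at (277,92) and (83,231) are flat. Next come the press and cubby poses.

```bash
python3 - <<'E'
from h import *
import pickle
from scipy.optimize import least_squares
fs=pickle.load(open('fs.pkl','rb')); S,T=fs['scene'],fs['top']
sc=lambda x,y:(165+x/4.4-.4,225+y/4.4-.4)
tb=lambda x,y:(275+(x-530)/3-.33,110+y/3-.33)
tc=lambda x,y:(140+(x-530)/3-.33,160+(y-300)/3-.33)
full=lambda x,y:(x*.64-.2,y*.64-.2)
# press pts: (frame,pixel,local)
def pol(r,a,z): return (50+r*np.cos(np.pi-.75+a),r*np.sin(np.pi-.75+a),z)
obs=[(S,sc(20,170),(-110,-120,120)),(S,sc(388,20),(-110,120,120)),(S,full(455,468),(110,120,120)),(S,sc(150,530),(110,-120,120)),
(T,tb(592,10),(110,120,120)),(T,tb(787,55),(110,-120,120)),(T,tb(548,185),(-110,120,120)),(T,tb(745,232),(-110,-120,120)),
(S,sc(163,122),pol(142,1.0,150)),(S,sc(277,92),pol(142,.5,129)),(S,sc(83,231),pol(142,1.5,129)),(T,tb(740,180),pol(142,1.5,129)),(T,tb(624,176),pol(142,.5,129)),(T,tb(686,193),pol(142,1.0,150))]
def res(p):
    c,s=np.cos(p[2]),np.sin(p[2]); o=[]
    for f,px,l in obs:
        l=np.array(l)/1000; o+=list(proj(f,[p[0]+c*l[0]-s*l[1],p[1]+s*l[0]+c*l[1],l[2]])-px)
    return np.array(o)
r=least_squares(res,[.65,-.13,-.26],loss='soft_l1'); print('press',r.x,np.degrees(r.x[2])); print(res(r.x).reshape(-1,2).round(1).tolist())
p=r.x
for a in (0,1.):
    l=np.array(pol(100,a,175))/1000;c,s=np.cos(p[2]),np.sin(p[2]);print('grip',a,p[0]+c*l[0]-s*l[1],p[1]+s*l[0]+c*l[1],'dir',np.degrees(np.pi-.75+a+p[2]))
l=(.05,0);print('pivot',p[0]+c*.05,p[1]+s*.05)
print('handle top px',tri(S,sc(358,100),T,tb(619,102)))
# cubby roof corners z=.055
obs=[(T,tc(583,327),(80,45,55)),(T,tc(697,374),(-80,45,55)),(T,tc(672,437),(-80,-45,55)),(T,tc(551,390),(80,-45,55)),
(S,full(545,234),(80,45,55)),(S,full(480,249),(-80,-45,55)),(S,full(563,258),(80,45,55))]
obs=obs[:4]
for perm in (0,1):
    if perm: obs=[(f,q,(x,-y,z)) for f,q,(x,y,z) in obs]
    r=least_squares(res,[.53,.28,1.1],loss='soft_l1');print('cubby',r.x,np.degrees(r.x[2]),r.cost,res(r.x).round(1).tolist())
print('tip',tri(T,tc(723,424),S,full(466,278)), onz(T,*tc(723,424),.022), onz(S,*full(466,277),.02))
E
```

```text
press [ 0.67698481 -0.20134724 -0.28334756] -16.23461947087143
[[-1.0, -0.4], [-0.1, -1.4], [1.3, 0.0], [0.1, -0.0], [0.2, -1.3], [1.0, -0.1], [-0.4, -1.8], [1.3, -0.3], [-0.4, -0.6], [-0.3, -0.7], [0.1, -0.6], [0.6, -0.5], [-0.2, 0.5], [0.0, -1.6]]
grip 0 0.6737964426777094 -0.12942404677100505 dir 120.79354589431682
grip 1.0 0.6250466508961358 -0.21199166562906835 dir 178.08932540739914
pivot 0.7249910530522818 -0.21532580384614136
handle top px (array([ 0.66933182, -0.13391921,  0.20057647]), np.float64(0.003308703817020513))
cubby [0.567592   0.34032976 2.04943115] 117.42375539439625 82.0222835273819 [0.1, 38.8, 1.2, 2.3, -1.6, -39.6, -0.0, -3.5]
cubby [0.56578903 0.34013374 1.16287529] 66.6278462238135 1.577598854201102 [-0.4, -0.8, 1.1, -0.6, -0.4, 1.0, 0.0, 0.4]
tip (array([0.51791713, 0.22809235, 0.01738928]), np.float64(0.0031248476688276786)) [0.51615194 0.22614936 0.022     ] [0.51802372 0.22980134 0.02      ]
```

```bash
cat >> h.py <<'E'
def go(x,y,z,yaw=None,p=None,rot0=None):
    """shares*rows needed: total shift in tool axes /0.02, and total turn about tool z (and tilt fix) /6deg"""
    o=observe(); p=o['position'] if p is None else np.array(p); M=rot(o['tool_rot'] if rot0 is None else rot0)
    d=M.T@(np.array([x,y,z])-p)/.02
    G=M if yaw is None else R.from_euler('xyz',[np.pi,0,np.radians(yaw)]).as_matrix()
    t=np.degrees(R.from_matrix(M.T@G).as_rotvec())/6
    print('shift shares total',d.round(2),'turn shares total',t.round(2))
E
python3 -c "
from h import *
go(.672,-.131,.275,120.8)"
```

```text
shift shares total [ 31.04 -16.8   -4.  ] turn shares total [-1.000e-02 -1.000e-02 -1.782e+01]
```

Emit:
move_arm --plan '[[[0.776,-0.42,-0.4,0,0,0,1],[0.776,-0.42,-0.4,0,0,0,1],[0.776,-0.42,-0.4,0,0,0,1],[0.776,-0.42,-0.4,0,0,0,1],[0.776,-0.42,-0.4,0,0,0,1],[0.776,-0.42,-0.4,0,0,0,1],[0.776,-0.42,-0.4,0,0,0,1],[0.776,-0.42,-0.4,0,0,0,1],[0.776,-0.42,-0.4,0,0,0,1],[0.776,-0.42,-0.4,0,0,0,1]]]'

```text
clock: 1.1
position: [0.2819, -0.4866, 0.2761]
tool_rot: [3.141, -0.0, 0.243]
force: [-0.5, 0.3, 0.4]
grip_width: 0.0854
finger_force: 0.0
```

Emit:
move_arm --plan '[[[0.776,-0.42,0,0,0,0,1],[0.776,-0.42,0,0,0,0,1],[0.776,-0.42,0,0,0,0,1],[0.776,-0.42,0,0,0,0,1],[0.776,-0.42,0,0,0,0,1],[0.776,-0.42,0,0,0,0,1],[0.776,-0.42,0,0,0,0,1],[0.776,-0.42,0,0,0,0,1],[0.776,-0.42,0,0,0,0,1],[0.776,-0.42,0,0,0,0,1]]]'

```text
clock: 2.1
position: [0.412, -0.3676, 0.2757]
tool_rot: [3.141, -0.0, 0.243]
force: [-0.2, -0.3, 0.2]
grip_width: 0.0852
finger_force: 0.0
```

Emit:
move_arm --plan '[[[0.776,-0.42,0,0,0,0,1],[0.776,-0.42,0,0,0,0,1],[0.776,-0.42,0,0,0,0,1],[0.776,-0.42,0,0,0,0,1],[0.776,-0.42,0,0,0,0,1],[0.776,-0.42,0,0,0,0,1],[0.776,-0.42,0,0,0,0,1],[0.776,-0.42,0,0,0,0,1],[0.776,-0.42,0,0,0,0,1],[0.776,-0.42,0,0,0,0,1]]]'

```text
clock: 3.1
position: [0.5425, -0.2489, 0.2756]
tool_rot: [3.141, -0.0, 0.243]
force: [0.0, 0.7, -0.5]
grip_width: 0.0853
finger_force: 0.0
```

Emit:
move_arm --plan '[[[0.776,-0.42,0,0,0,0,1],[0.776,-0.42,0,0,0,0,1],[0.776,-0.42,0,0,0,0,1],[0.776,-0.42,0,0,0,0,1],[0.776,-0.42,0,0,0,0,1],[0.776,-0.42,0,0,0,0,1],[0.776,-0.42,0,0,0,0,1],[0.776,-0.42,0,0,0,0,1],[0.776,-0.42,0,0,0,0,1],[0.776,-0.42,0,0,0,0,1]]]'

```text
clock: 4.1
position: [0.6731, -0.1303, 0.2751]
tool_rot: [-3.142, 0.0, 0.243]
force: [-0.3, -1.0, -0.8]
grip_width: 0.0858
finger_force: 0.0
```

Emit:
move_arm --plan '[[[0,0,0,0,0,-0.99,1],[0,0,0,0,0,-0.99,1],[0,0,0,0,0,-0.99,1],[0,0,0,0,0,-0.99,1],[0,0,0,0,0,-0.99,1],[0,0,0,0,0,-0.99,1],[0,0,0,0,0,-0.99,1],[0,0,0,0,0,-0.99,1],[0,0,0,0,0,-0.99,1],[0,0,0,0,0,-0.99,1]]]'

```text
clock: 5.1
position: [0.6726, -0.1309, 0.2751]
tool_rot: [-3.142, -0.0, 1.284]
force: [0.2, -0.1, -0.3]
grip_width: 0.0856
finger_force: 0.0
```

Emit:
move_arm --plan '[[[0,0,0,0,0,-0.99,1],[0,0,0,0,0,-0.99,1],[0,0,0,0,0,-0.99,1],[0,0,0,0,0,-0.99,1],[0,0,0,0,0,-0.99,1],[0,0,0,0,0,-0.99,1],[0,0,0,0,0,-0.99,1],[0,0,0,0,0,-0.99,1],[0,0,0,0,0,0,1],[0,0,0,0,0,0,1]]]'

```text
clock: 6.1
position: [0.6723, -0.1311, 0.2751]
tool_rot: [3.142, -0.0, 2.105]
force: [1.1, 0.7, 0.6]
grip_width: 0.0859
finger_force: 0.0
```

```bash
cat >> h.py <<'E'
def wristcam():
    o=observe(); f=dict(grab_frame('wrist')); M=rot(o['tool_rot']); C=np.array(f['tool_from_camera'])
    f['orientation']=M@C[:3,:3]; f['position']=np.array(o['position'])+M@C[:3,3]; return f
E
python3 - <<'E'
from h import *
import pickle
f=wristcam(); pickle.dump(f,open('w1.pkl','wb'))
cv2.imwrite('pics/w1.png',f['color'][:,:,::-1]); print(f['position'],f['tool_from_camera'],f['intrinsics'][0])
for P in ([.672,-.131,.2],[.725,-.215,.14]): print(proj(f,P))
print(observe()['qpos'])
E
```

```text
[ 0.63970372 -0.07246271  0.45333507] [[ 2.85057443e-04 -9.63277535e-01 -2.68507560e-01  6.71523211e-02]
 [ 9.99999839e-01  4.06528668e-04 -3.96795294e-04  1.82308419e-03]
 [ 4.91380013e-04 -2.68507403e-01  9.63277495e-01 -1.78246386e-01]
 [ 0.00000000e+00  0.00000000e+00  0.00000000e+00  1.00000000e+00]] [317.09887141   0.         252.98237393]
[250.63373503 187.48273389]
[253.77136377 261.35982457]
[ 0.47328654  0.62400327 -0.63824849  1.29774096  0.36591687  1.33565206
  0.37716872]
```

View pics/w1.png

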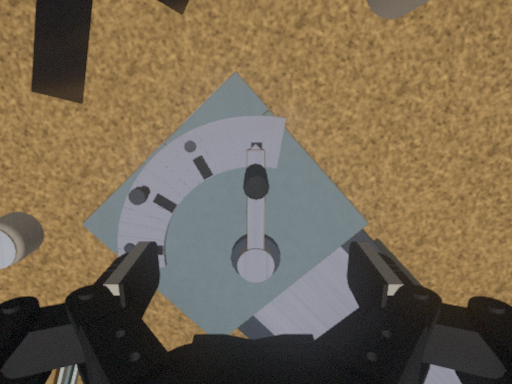

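The wrist view shows the handle top at about (257,189), the pivot cap at (256,264), the pin head at (138,195) beyond the third slot, and studs at (190,146) and (129,247). I'll refit the press with this view added.

```bash
python3 - <<'E'
from h import *
import pickle
from scipy.optimize import least_squares
W=pickle.load(open('w1.pkl','rb'))
def pol(r,a,z): return (50+r*np.cos(np.pi-.75+a),r*np.sin(np.pi-.75+a),z)
obs=[(W,(236,73),(-110,120,120)),(W,(85,223),(-110,-120,120)),(W,(366,222),(110,120,120)),(W,(138,195),pol(142,1,150)),(W,(190,146),pol(142,.5,129)),(W,(129,247),pol(142,1.5,129)),(W,(257,189),pol(100,0,200))]
def res(p):
    c,s=np.cos(p[2]),np.sin(p[2]); o=[]
    for f,px,l in obs:
        l=np.array(l)/1000; o+=list(proj(f,[p[0]+c*l[0]-s*l[1],p[1]+s*l[0]+c*l[1],l[2]])-px)
    return np.array(o)
r=least_squares(res,[.677,-.2,-.28],loss='soft_l1');p=r.x;print('press',p,np.degrees(p[2]),res(p).reshape(-1,2).round(1).tolist())
c,s=np.cos(p[2]),np.sin(p[2])
for a in (0,1.):
    l=np.array(pol(100,a,175))/1000;q=[p[0]+c*l[0]-s*l[1],p[1]+s*l[0]+c*l[1]];print('grip',a,q,'dir',np.degrees(np.pi-.75+a+p[2]))
    if a==0: go(*q,.159)
print(onz(W,257,189,.2))
E
```

```text
press [ 0.67921154 -0.20023592 -0.29665602] -16.997137752154988 [[0.3, -3.3], [-4.6, 0.4], [4.4, 2.2], [-1.3, 1.2], [0.2, -0.1], [-0.3, 1.0], [0.5, -1.3]]
grip 0 [np.float64(0.6769806190972413), np.float64(-0.1282766647968981)] dir 120.03102761303327
shift shares total [0.   0.28 5.81] turn shares total [0. 0. 0.]
grip 1.0 [np.float64(0.6271363294392834), np.float64(-0.21018820654243486)] dir 177.3268071261156
[ 0.67718999 -0.12943265  0.2       ]
```

Emit:
move_arm --plan '[[[0,0.028,0.58,0,0,0,1],[0,0.028,0.58,0,0,0,1],[0,0.028,0.58,0,0,0,1],[0,0.028,0.58,0,0,0,1],[0,0.028,0.58,0,0,0,1],[0,0.028,0.58,0,0,0,1],[0,0.028,0.58,0,0,0,1],[0,0.028,0.58,0,0,0,1],[0,0.028,0.58,0,0,0,1],[0,0.028,0.58,0,0,0,1]]]'

```text
clock: 7.15
position: [0.6769, -0.1284, 0.1582]
tool_rot: [3.142, -0.0, 2.109]
force: [0.2, 0.2, -0.2]
grip_width: 0.0853
finger_force: 0.0
```

Emit:
move_arm --plan '[[[0,0,0,0,0,0,-1],[0,0,0,0,0,0,-1],[0,0,0,0,0,0,-1],[0,0,0,0,0,0,-1],[0,0,0,0,0,0,-1],[0,0,0,0,0,0,-1],[0,0,0,0,0,0,-1],[0,0,0,0,0,0,-1],[0,0,0,0,0,0,-1],[0,0,0,0,0,0,-1]]]' --grip_force 35

```text
clock: 8.15
position: [0.6767, -0.1287, 0.16]
tool_rot: [-3.141, 0.001, 2.108]
force: [-4.4, -0.3, 6.5]
grip_width: 0.019
finger_force: 34.0
```

```bash
python3 - <<'E'
from h import *
f=wristcam(); cv2.imwrite('pics/w2.png',f['color'][:,:,::-1]); o=observe(); print(o['force'],o['moment'],o['position'],o['grip_width'])
E
```

```text
[-3.82965403 -0.30924615  7.07407499] [-0.21758095  1.11238537 -0.18884   ] [ 0.67676753 -0.1287556   0.16005858] 0.018807230393741287
```

View pics/w2.png

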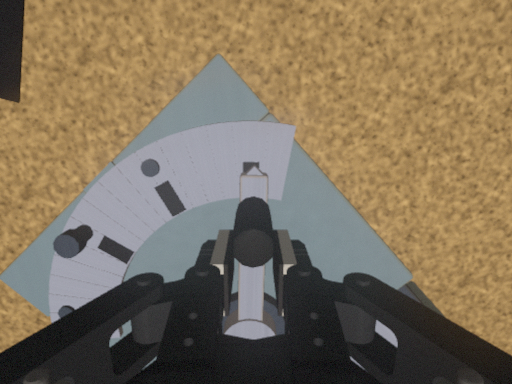

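The handle sits squarely between the pads, with its top at (254,250). I'll swing the lever now.

Emit:
move_arm --plan '[[[-0.006,-0.25,0,0,0,-0.478,-1],[-0.006,-0.25,0,0,0,-0.478,-1],[-0.006,-0.25,0,0,0,-0.478,-1],[-0.006,-0.25,0,0,0,-0.478,-1],[-0.006,-0.25,0,0,0,-0.478,-1],[-0.006,-0.25,0,0,0,-0.478,-1],[-0.006,-0.25,0,0,0,-0.478,-1],[-0.006,-0.25,0,0,0,-0.478,-1],[-0.006,-0.25,0,0,0,-0.478,-1],[-0.006,-0.25,0,0,0,-0.478,-1]]]'

```text
clock: 9.2
position: [0.6459, -0.1572, 0.1604]
tool_rot: [3.131, 0.003, 2.616]
force: [22.7, 26.2, -9.6]
grip_width: 0.0191
finger_force: 35.3
```

Emit:
move_arm --plan '[[[-0.006,-0.25,0,0,0,-0.478,-1],[-0.006,-0.25,0,0,0,-0.478,-1],[-0.006,-0.25,0,0,0,-0.478,-1],[-0.006,-0.25,0,0,0,-0.478,-1],[-0.006,-0.25,0,0,0,-0.478,-1],[-0.006,-0.25,0,0,0,-0.478,-1],[-0.006,-0.25,0,0,0,-0.478,-1],[-0.006,-0.25,0,0,0,-0.478,-1],[-0.006,-0.25,0,0,0,-0.478,-1],[-0.006,-0.25,0,0,0,-0.478,-1]]]'

```text
clock: 10.2
position: [0.6285, -0.2014, 0.1599]
tool_rot: [3.131, -0.001, 3.12]
force: [-10.4, 40.3, 9.0]
grip_width: 0.0188
finger_force: 38.0
```

```bash
python3 - <<'E'
from h import *
import pickle
f=wristcam(); cv2.imwrite('pics/w3.png',f['color'][:,:,::-1]); pickle.dump(f,open('w3.pkl','wb')); o=observe(); print(o['force'],o['moment'],o['position'],o['grip_width'],o['qpos'])
E
```

```text
[-10.78406761  26.16270622  11.39339429] [5.71816624 2.34151019 0.23525106] [ 0.62819175 -0.20317939  0.15987845] 0.01859719980662663 [ 0.73589897  0.74650766 -0.84914696  1.49931165  0.57797199  1.16358916
  1.33812311]
```

View pics/w3.png

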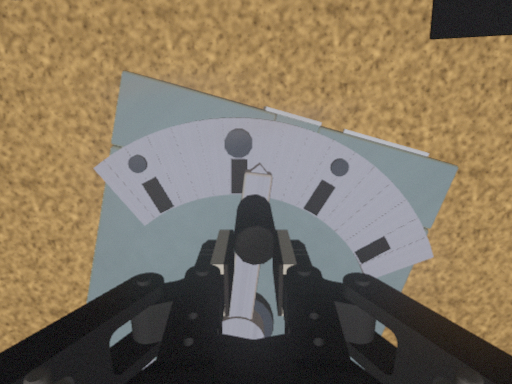

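The nose at (258,170) is still short of the wanted slot at (239,175), and the arm is lagging. I'll let it settle.

Emit:
move_arm --plan '[[[0,0,0,0,0,0,-1],[0,0,0,0,0,0,-1],[0,0,0,0,0,0,-1],[0,0,0,0,0,0,-1],[0,0,0,0,0,0,-1],[0,0,0,0,0,0,-1],[0,0,0,0,0,0,-1],[0,0,0,0,0,0,-1],[0,0,0,0,0,0,-1],[0,0,0,0,0,0,-1]]]'

```text
clock: 11.25
position: [0.6263, -0.2112, 0.1598]
tool_rot: [-3.141, -0.004, 3.11]
force: [-17.4, 1.1, 13.2]
grip_width: 0.019
finger_force: 38.0
```

Emit:
move_arm --plan '[[[0,0,0,0,0,0,1],[0,0,0,0,0,0,1],[0,0,0,0,0,0,1],[0,0,0,0,0,0,1],[0,0,0,0,0,0,1],[0,0,0,0,0,0,1],[0,0,-0.5,0,0,0,1],[0,0,-1,0,0,0,1],[0,0,-1,0,0,0,1],[0,0,-1,0,0,0,1]]]'

```text
clock: 12.25
position: [0.6282, -0.2109, 0.2307]
tool_rot: [3.141, 0.0, 3.11]
force: [-0.2, -0.5, -0.0]
grip_width: 0.0856
finger_force: 0.0
```

```bash
python3 - <<'E'
from h import *
import pickle
f=wristcam(); cv2.imwrite('pics/w4.png',f['color'][:,:,::-1]); pickle.dump(f,open('w4.pkl','wb')); o=observe(); print(o['force'],o['position'],o['tool_rot'],o['grip_width'])
go(.5255,.247,.27,66.6)
E
```

```text
[ 0.29334781 -0.07473116  3.70848021] [ 0.62938686 -0.2108461   0.23415129] [-3.14100314  0.00406399  3.10997559] 0.08527871157351043
shift shares total [ 5.91 22.72 -1.83] turn shares total [ 0.03  0.03 18.6 ]
```

View pics/w4.png

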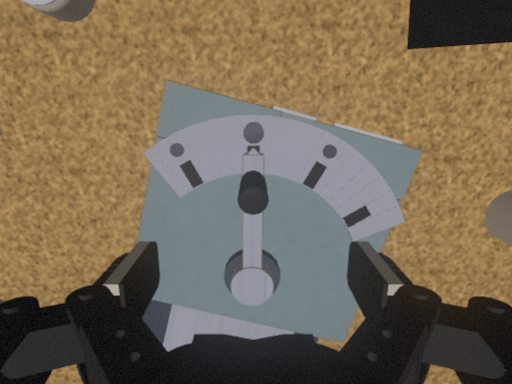

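The lever nose at (254,155) sits in the slot just below the pin head at (254,133), so the lever is in its notch. Next I'll move over the stylus shank.

Emit:
move_arm --plan '[[[0.236,0.909,-0.18,0,0,0,1],[0.236,0.909,-0.18,0,0,0,1],[0.236,0.909,-0.18,0,0,0,1],[0.236,0.909,-0.18,0,0,0,1],[0.236,0.909,-0.18,0,0,0,1],[0.236,0.909,-0.18,0,0,0,1],[0.236,0.909,-0.18,0,0,0,1],[0.236,0.909,-0.18,0,0,0,1],[0.236,0.909,-0.18,0,0,0,1],[0.236,0.909,-0.18,0,0,0,1]]]'

```text
clock: 13.3
position: [0.5863, -0.0263, 0.2655]
tool_rot: [-3.142, 0.0, 3.11]
force: [0.0, -0.5, -0.6]
grip_width: 0.0854
finger_force: 0.0
```

Emit:
move_arm --plan '[[[0.236,0.909,0,0,0,0,1],[0.236,0.909,0,0,0,0,1],[0.236,0.909,0,0,0,0,1],[0.236,0.909,0,0,0,0,1],[0.236,0.909,0,0,0,0,1],[0.236,0.909,0,0,0,0,1],[0.236,0.909,0,0,0,0,1],[0.236,0.909,0,0,0,0,1],[0.236,0.909,0,0,0,0,1],[0.236,0.909,0,0,0,0,1]]]'

```text
clock: 14.3
position: [0.5447, 0.1568, 0.2654]
tool_rot: [3.142, 0.0, 3.11]
force: [-0.6, 0.3, 0.1]
grip_width: 0.0853
finger_force: 0.0
```

Emit:
move_arm --plan '[[[0.236,0.909,0,0,0,0,1],[0.236,0.909,0,0,0,0,1],[0.236,0.909,0,0,0,0,1],[0.236,0.909,0,0,0,0,1],[0.236,0.909,0,0,0,0,1],[0,0,0,0,0,1,1],[0,0,0,0,0,1,1],[0,0,0,0,0,1,1],[0,0,0,0,0,1,1],[0,0,0,0,0,0.6,1]]]'

```text
clock: 15.3
position: [0.524, 0.2477, 0.2654]
tool_rot: [3.142, 0.0, 2.624]
force: [0.5, 0.4, -0.2]
grip_width: 0.0854
finger_force: 0.0
```

Emit:
move_arm --plan '[[[0,0,0,0,0,1,1],[0,0,0,0,0,1,1],[0,0,0,0,0,1,1],[0,0,0,0,0,1,1],[0,0,0,0,0,1,1],[0,0,0,0,0,1,1],[0,0,0,0,0,1,1],[0,0,0,0,0,1,1],[0,0,0,0,0,1,1],[0,0,0,0,0,1,1]]]'

```text
clock: 16.3
position: [0.524, 0.2477, 0.2653]
tool_rot: [-3.142, -0.0, 1.577]
force: [0.2, -0.3, 0.2]
grip_width: 0.0854
finger_force: 0.0
```

Emit:
move_arm --plan '[[[0,0,0,0,0,1,1],[0,0,0,0,0,1,1],[0,0,0,0,0,1,1],[0,0,0,0,0,1,1],[0,0,0.5,0,0,0,0.4],[0,0,0.5,0,0,0,0.4],[0,0,0.5,0,0,0,0.4],[0,0,0.5,0,0,0,0.4],[0,0,0,0,0,0,0.4],[0,0,0,0,0,0,0.4]]]'

```text
clock: 17.3
position: [0.5245, 0.247, 0.225]
tool_rot: [-3.141, 0.0, 1.163]
force: [0.4, 0.7, -0.0]
grip_width: 0.0594
finger_force: 0.0
```

```bash
python3 - <<'E'
from h import *
import pickle
f=wristcam(); pickle.dump(f,open('w5.pkl','wb')); o=observe(); print(o['force'],o['position'],o['tool_rot'],o['grip_width'],o['qpos'])
cv2.imwrite('pics/w5.png',f['color'][:,:,::-1])
E
```

```text
[-0.5776813   0.48694301  0.6723235 ] [0.5246523 0.2470451 0.2253749] [ 3.14159065e+00 -2.30568987e-04  1.16246165e+00] 0.05997521941170955 [-0.17268965  0.45829033 -0.51801732  1.66867194  0.2507346   1.08110192
 -1.17337588]
```

View pics/w5.png

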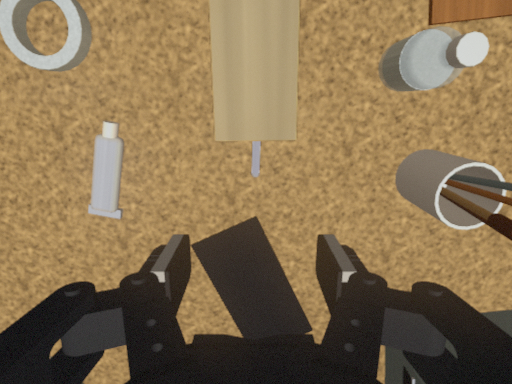

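The shank runs from the roof edge at (256,142) to its tip at (255,175). The mat corners are at (192,245), (256,217) and (312,330), and the path to the mat is free. I'll convert these to world positions.

```bash
python3 - <<'E'
from h import *
import pickle
f=pickle.load(open('w5.pkl','rb'))
hsv=cv2.cvtColor(f['color'],cv2.COLOR_RGB2HSV)
m=((hsv[...,0]>105)&(hsv[...,0]<140)&(hsv[...,1]>15)&(hsv[...,2]>80)).astype(np.uint8); m[:135]=0;m[185:]=0;m[:,:235]=0;m[:,280:]=0
ys,xs=np.nonzero(m); print(len(ys),ys.min(),ys.max(),[ (y,xs[ys==y].mean().round(1),(ys==y).sum()) for y in range(ys.min(),ys.max()+1,6)])
b=xs[ys>ys.max()-4].mean(); t=xs[ys<ys.min()+4].mean()
tip=onz(f,b,ys.max()+.5,.02); a=onz(f,t,ys.min()+2,.022); d=a-tip; yaw=np.degrees(np.arctan2(d[1],d[0]))
print('tip',tip,'a',a,'yaw',yaw,np.linalg.norm(d))
A=onz(f,212,140,.055);B=onz(f,297,140,.055);print('front',A,B,'yaw',np.degrees(np.arctan2(*(B-A)[1::-1]))+90)
M=[onz(f,*q,.005)[:2] for q in ((192,245),(256,217),(312,330))];print('mat',M,np.linalg.norm(M[1]-M[0]),np.degrees(np.arctan2(*(M[2]-M[1])[::-1])))
T=pickle.load(open('fs.pkl','rb'))['top']
c=[onz(T,q[0]*.64-.2,q[1]*.64-.2,.005)[:2] for q in ((343,324),(424,320),(427,359),(345,363))];print('mat top',np.round(c,4).tolist(),np.mean(c,0))
E
```

```text
2 165 171 [(165, np.float64(253.0), np.int64(1)), (171, np.float64(255.0), np.int64(1))]
tip [0.52344885 0.23429444 0.02      ] a [0.52357873 0.24080783 0.022     ] yaw 88.85768011808103 0.006814775800825261
front [0.49699387 0.29196129 0.055     ] [0.58208921 0.25519792 0.055     ] yaw 66.63441515279872
mat [array([0.40259307, 0.17128517]), array([0.49903767, 0.17395686]), array([ 0.50511937, -0.02270617])] 0.09648159803538459 -88.2287243362273
mat top [[0.4941, 0.171], [0.4992, -0.0239], [0.4053, -0.0283], [0.4003, 0.1668]] [0.44973945 0.07138437]
```

Emit:
move_arm --plan '[[[0.028,0.02,0.7,0,0,0,0.4],[0.028,0.02,0.7,0,0,0,0.4],[0.028,0.02,0.7,0,0,0,0.4],[0.028,0.02,0.7,0,0,0,0.4],[0.028,0.02,0.7,0,0,0,0.4],[0.028,0.02,0.7,0,0,0,0.4],[0.028,0.02,0.7,0,0,0,0.4],[0.028,0.02,0.7,0,0,0,0.4],[0.028,0.02,0.7,0,0,0,0.4],[0.028,0.02,0.7,0,0,0,0.4]]]'

```text
clock: 18.35
position: [0.5305, 0.2506, 0.084]
tool_rot: [-3.142, -0.0, 1.162]
force: [0.1, 0.3, 0.4]
grip_width: 0.0597
finger_force: 0.0
```

Emit:
move_arm --plan '[[[0,0,0.5,0,0,0,0.4],[0,0,0.5,0,0,0,0.4],[0,0,0.5,0,0,0,0.4],[0,0,0.5,0,0,0,0.4],[0,0,0.5,0,0,0,0.4],[0,0,0.5,0,0,0,0.4],[0,0,0.5,0,0,0,0.4],[0,0,0.35,0,0,0,0.4],[0,0,0,0,0,0,0.4],[0,0,0,0,0,0,0.4]]]'

```text
clock: 19.35
position: [0.5305, 0.2507, 0.0083]
tool_rot: [-3.142, -0.0, 1.162]
force: [0.1, 0.4, 0.9]
grip_width: 0.0599
finger_force: 0.0
```

```bash
python3 - <<'E'
from h import *
import pickle
f=wristcam(); pickle.dump(f,open('w6.pkl','wb')); o=observe(); print(o['force'],o['position'],o['grip_width'])
g=cv2.cvtColor(f['color'],cv2.COLOR_RGB2HSV)
# where does the shank appear? predicted px of tip & grip
for P in ([.5217,.2305,.022],[.5298,.2488,.022],[.5395,.2736,.055]): print(proj(f,P))
cv2.imwrite('pics/w6.png',f['color'][:,:,::-1])
E
```

```text
[-0.5518859  0.4177297 -0.5958728] [0.5306527  0.25070186 0.00851444] 0.05970430177512019
[249.90360356 267.00564887]
[250.11329475 234.8580636 ]
[247.12441485 208.60428869]
```

View pics/w6.png

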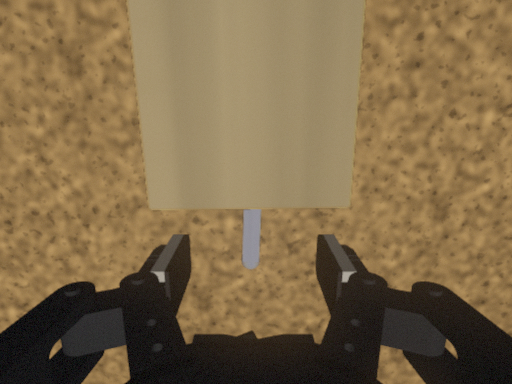

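The shank lies at columns 243-260, rows 210-268, centred between the open fingers. I'll grip and draw it out.

Emit:
move_arm --plan '[[[0,0,0,0,0,0,-1],[0,0,0,0,0,0,-1],[0,0,0,0,0,0,-1],[0,0,0,0,0,0,-1],[0,0,0,0,0,0,-1],[0,0,0,0,0,0,-1],[0,0,0,0,0,0,-1],[0,0,0,0,0,0,-1],[0,0,0,0,0,0,-1],[0,0,0,0,0,0,-1]]]' --grip_force 70

```text
clock: 20.4
position: [0.5304, 0.2505, 0.0082]
tool_rot: [-3.142, -0.0, 1.162]
force: [-0.1, -0.2, 0.0]
grip_width: 0.0003
finger_force: 0.0
```

Emit:
move_arm --plan '[[[-0.5,0,-0.05,0,0,0,-1],[-0.5,0,-0.05,0,0,0,-1],[-0.5,0,0,0,0,0,-1],[-0.5,0,0,0,0,0,-1],[-0.5,0,0,0,0,0,-1],[-0.5,0,0,0,0,0,-1],[-0.5,0,0,0,0,0,-1],[-0.5,0,0,0,0,0,-1],[-0.5,0,0,0,0,0,-1],[-0.5,0,0,0,0,0,-1]]]'

```text
clock: 21.4
position: [0.4904, 0.158, 0.0102]
tool_rot: [3.142, -0.0, 1.162]
force: [-0.1, 0.1, -0.3]
grip_width: -0.0001
finger_force: 0.0
```

```bash
python3 - <<'E'
from h import *
f=wristcam(); o=observe(); print(o['force'],o['moment'],o['position'],o['grip_width'])
cv2.imwrite('pics/w7.png',f['color'][:,:,::-1])
hsv=cv2.cvtColor(f['color'],cv2.COLOR_RGB2HSV)
for y in range(150,240,10): print(y,f['color'][y,235:268:4].tolist())
E
```

```text
[ 0.23687312 -2.57954654  0.54756915] [-0.14790658 -0.04382945 -0.04327871] [0.4897922  0.15626887 0.01009604] -9.19203041197051e-05
150 [[151, 120, 78], [164, 134, 89], [189, 155, 102], [200, 167, 113], [179, 146, 95], [170, 137, 91], [175, 143, 93], [177, 144, 96], [176, 143, 95]]
160 [[175, 144, 91], [185, 151, 100], [180, 146, 96], [179, 145, 97], [171, 141, 92], [175, 144, 93], [172, 140, 92], [179, 146, 95], [180, 147, 97]]
170 [[167, 135, 87], [173, 141, 94], [178, 147, 97], [173, 140, 90], [180, 146, 97], [166, 134, 86], [167, 135, 88], [173, 142, 96], [178, 146, 93]]
180 [[175, 143, 95], [187, 153, 100], [199, 163, 109], [196, 162, 108], [182, 150, 98], [185, 150, 98], [178, 145, 97], [176, 142, 92], [170, 138, 89]]
190 [[170, 136, 89], [179, 144, 94], [202, 167, 114], [150, 120, 77], [76, 61, 44], [172, 140, 94], [170, 136, 88], [167, 134, 87], [164, 132, 84]]
200 [[69, 60, 45], [67, 52, 43], [67, 57, 44], [74, 61, 51], [70, 56, 48], [68, 57, 42], [162, 129, 85], [182, 147, 99], [175, 141, 92]]
210 [[65, 55, 47], [63, 51, 43], [64, 54, 46], [65, 53, 47], [65, 55, 46], [69, 57, 51], [67, 57, 45], [115, 90, 58], [148, 120, 79]]
220 [[57, 50, 42], [58, 47, 41], [57, 49, 41], [61, 54, 47], [65, 56, 49], [64, 53, 47], [63, 52, 40], [65, 54, 43], [68, 56, 43]]
230 [[53, 46, 41], [80, 73, 66], [91, 85, 78], [92, 85, 77], [47, 40, 30], [58, 51, 41], [96, 88, 79], [91, 83, 74], [82, 74, 65]]
```

The fingers shut to 0, so they missed the shank. I'll check with one composite picture: the wrist view now, plus top and scene crops.

```bash
python3 - <<'E'
from h import *
import pickle
w=cv2.imread('pics/w7.png')
fs={n:grab_frame(n) for n in('top','scene')}; pickle.dump(fs,open('fs2.pkl','wb'))
t=fs['top']['color'][150:240,140:290,::-1]; s=fs['scene']['color'][140:215,260:370,::-1]
im=np.zeros((600,800,3),np.uint8); im[:384,:512]=w
t=cv2.resize(t,None,fx=2.6,fy=2.6,interpolation=cv2.INTER_CUBIC)[:216]; im[384:384+t.shape[0],:t.shape[1]]=t
s=cv2.resize(s,None,fx=2.6,fy=2.6,interpolation=cv2.INTER_CUBIC); im[:s.shape[0],514:514+s.shape[1]]=s[:,:286]
w6=cv2.imread('pics/w6.png')[190:384,60:460]; im[400:594,400:800]=w6
w3=cv2.imread('pics/w2.png')[190:384,115:400]; im[200:394,514:799]=w3
cv2.imwrite('pics/comp.png',im)
f=pickle.load(open('w6.pkl','rb')); 
for P in ([.5305,.2506,.0085],[.5305,.2506,.0275]): print(proj(f,P))
E
```

```text
[250.18961807 222.87177858]
[249.87934397 235.61375914]
```

View pics/comp.png

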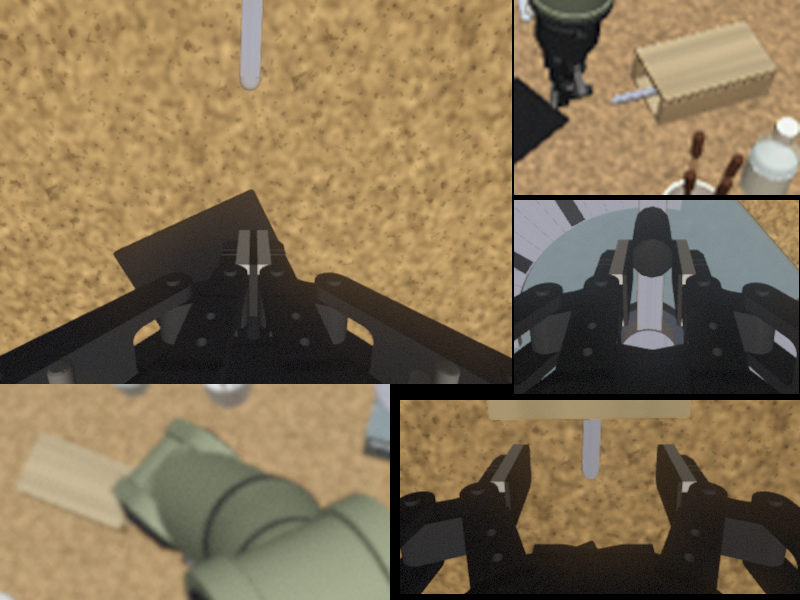

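The composite shows the stylus still in the cubby with its tip out (wrist (250,88)). The closed fingers end at wrist row 232 and scene crop (570,105). I'll compare that with where the TCP should project.

```bash
python3 - <<'E'
from h import *
import pickle
fs=pickle.load(open('fs2.pkl','rb')); S=fs['scene']; o=observe(); p=o['position']; M=rot(o['tool_rot']); print(p)
for dz in (0,.01,.02,.03): print(dz,proj(S,p+[0,0,dz]), 'x-15',proj(S,p-M[:,0]*.015+[0,0,dz]))
c=S['color'][168:190,270:296].astype(int).sum(2)//3
for i,r in enumerate(c): print(168+i,' '.join('%3d'%v for v in r))
E
```

```text
[0.49067864 0.15820907 0.01027673]
0 [276.98475727 185.21932258] x-15 [272.78350757 186.33580721]
0.01 [277.17684892 183.41737121] x-15 [272.9481426  184.53683206]
0.02 [277.37150541 181.59135991] x-15 [273.11498132 182.71377704]
0.03 [277.56877845 179.74080356] x-15 [273.28406828 180.86615543]
168 132 145 160  93  16  26  24  24  23  20  23  26  26  87 108  99 108 137 137 142 144 136 137 138 135 132
169 133 142 155  90  23  22  24  32  32  20  16  21  19  87 106 105 135 147 141 145 144 132 134 144 141 133
170 139 134 139  92  33  17  24  30  33  26  26  22  28  72 101 105 129 149 156 156 152 142 135 141 144 136
171 145 135 134 128  79  31  23  23  29  37  40  35  36  58  99 105 115 146 154 148 146 147 142 139 141 138
172 145 142 144 143 110  51  20  26  40  45  49  55  69  55  96 106 104 109 109 110 128 141 145 143 147 147
173 147 158 153 140 101  48  18  27  37  45  72  92  85  51  84 104 109  81  57  63 119 143 144 140 139 144
174 145 159 153 139  84  46  31  18  27  36  61  77  67  49  79 109 117  93  60  44 114 148 151 136 128 136
175 139 145 144 133  80  79  66  32  25  23  27 
[... 871 characters left out ...]
 136 144 142 133 143 145 134 136 147 155 157 152 149
184  33  33  33  33  35  34  32  28  39  69 113 150 154 146 145 144 137 140 136 128 131 142 156 159 160 154
185  32  32  32  32  32  34  32  31  30  25  53 127 153 149 140 133 132 135 134 130 130 142 149 150 156 153
186  34  32  33  34  35  32  31  34  31  27  49 118 147 145 135 127 127 137 138 137 135 135 137 144 151 146
187  32  31  31  33  32  30  33  32  30  54 106 135 142 138 135 136 136 140 143 138 131 126 133 146 148 138
188  33  33  31  33  33  33  28  27  44 104 136 135 133 130 137 148 143 141 151 146 136 135 141 152 140 131
189  33  30  33  33  29  29  40  76 101 129 135 133 136 126 133 147 146 141 150 153 148 146 147 153 149 130
```

The fingertip projects about 4 px above where it should, so the tips seem to end some 15-20 mm short of the reported TCP. I'll do a gentle touch test on the mat.

Emit:
move_arm --plan '[[[-0.6,0,0.05,0,0,0,-1],[-0.6,0,0.05,0,0,0,-1],[0,0,0.05,0,0,0,-1],[0,0,0.05,0,0,0,-1],[0,0,0.05,0,0,0,-1],[0,0,0.05,0,0,0,-1],[0,0,0.05,0,0,0,-1],[0,0,0.05,0,0,0,-1],[0,0,0,0,0,0,-1],[0,0,0,0,0,0,-1]]]'

```text
clock: 22.55
position: [0.4812, 0.1368, 0.0022]
tool_rot: [-3.142, 0.0, 1.162]
force: [-0.3, -1.4, 1.3]
grip_width: -0.0
finger_force: 0.0
```

Emit:
move_arm --plan '[[[0,0,0.05,0,0,0,-1],[0,0,0.05,0,0,0,-1],[0,0,0.05,0,0,0,-1],[0,0,0.05,0,0,0,-1],[0,0,0.05,0,0,0,-1],[0,0,0.05,0,0,0,-1],[0,0,0,0,0,0,-1],[0,0,0,0,0,0,-1],[0,0,0,0,0,0,-1],[0,0,0,0,0,0,-1]]]'

```text
clock: 23.55
position: [0.4812, 0.1367, -0.0038]
tool_rot: [3.142, -0.0, 1.162]
force: [-0.4, -0.2, 0.0]
grip_width: 0.0003
finger_force: 0.0
```

Emit:
move_arm --plan '[[[0,0,0.05,0,0,0,-1],[0,0,0.05,0,0,0,-1],[0,0,0.05,0,0,0,-1],[0,0,0.05,0,0,0,-1],[0,0,0.05,0,0,0,-1],[0,0,0,0,0,0,-1],[0,0,0,0,0,0,-1],[0,0,0,0,0,0,-1],[0,0,0,0,0,0,-1],[0,0,0,0,0,0,-1]]]'

```text
clock: 24.55
position: [0.4812, 0.1367, -0.0088]
tool_rot: [3.142, -0.0, 1.162]
force: [0.2, 0.4, 0.0]
grip_width: -0.0
finger_force: 0.0
```

Emit:
move_arm --plan '[[[0,0,0.05,0,0,0,-1],[0,0,0.05,0,0,0,-1],[0,0,0.05,0,0,0,-1],[0,0,0.05,0,0,0,-1],[0,0,0.05,0,0,0,-1],[0,0,0,0,0,0,-1],[0,0,0,0,0,0,-1],[0,0,0,0,0,0,-1],[0,0,0,0,0,0,-1],[0,0,0,0,0,0,-1]]]'

```text
clock: 25.55
position: [0.4812, 0.1367, -0.0138]
tool_rot: [3.142, -0.0, 1.162]
force: [0.2, -0.0, -0.1]
grip_width: 0.0001
finger_force: 0.0
```

Emit:
move_arm --plan '[[[0,0,0.05,0,0,0,-1],[0,0,0.05,0,0,0,-1],[0,0,0.05,0,0,0,-1],[0,0,0.05,0,0,0,-1],[0,0,0,0,0,0,-1],[0,0,0,0,0,0,-1],[0,0,0,0,0,0,-1],[0,0,0,0,0,0,-1],[0,0,0,0,0,0,-1],[0,0,0,0,0,0,-1]]]'

```text
clock: 26.55
position: [0.4812, 0.1367, -0.0178]
tool_rot: [-3.142, -0.0, 1.162]
force: [-0.1, -0.1, -0.2]
grip_width: -0.0002
finger_force: 0.0
```

Emit:
move_arm --plan '[[[0,0,0.1,0,0,0,-1],[0,0,0.1,0,0,0,-1],[0,0,0.1,0,0,0,-1],[0,0,0.1,0,0,0,-1],[0,0,0,0,0,0,-1],[0,0,0,0,0,0,-1],[0,0,0,0,0,0,-1],[0,0,0,0,0,0,-1],[0,0,0,0,0,0,-1],[0,0,0,0,0,0,-1]]]'

```text
clock: 27.55
position: [0.4812, 0.1367, -0.0258]
tool_rot: [3.142, -0.0, 1.162]
force: [-0.2, 0.4, 1.1]
grip_width: 0.0001
finger_force: 0.0
```

Emit:
move_arm --plan '[[[0,0,0.1,0,0,0,-1],[0,0,0.1,0,0,0,-1],[0,0,0.1,0,0,0,-1],[0,0,0,0,0,0,-1],[0,0,0,0,0,0,-1],[0,0,0,0,0,0,-1],[0,0,0,0,0,0,-1],[0,0,0,0,0,0,-1],[0,0,0,0,0,0,-1],[0,0,0,0,0,0,-1]]]'

```text
clock: 28.55
position: [0.4813, 0.1367, -0.0311]
tool_rot: [3.141, 0.0, 1.162]
force: [-5.8, -2.2, 24.6]
grip_width: 0.0001
finger_force: 13.0
```

```bash
python3 - <<'E'
from h import *
o=observe(); print(o['position'],o['force'],o['moment'],o['qpos'])
S=grab_frame('scene'); p=o['position']; M=rot(o['tool_rot'])
for dz in (0,.02,.03,.04): print(dz,proj(S,p+[0,0,dz]))
c=S['color'][172:196,264:290].astype(int).sum(2)//3
for i,r in enumerate(c): print(172+i,' '.join('%3d'%v for v in r))
E
```

```text
[ 0.48126157  0.13673022 -0.03110215] [-5.80688701 -2.20913523 24.56448645] [-0.42458961  1.36531252 -0.04262375] [-0.1436047   0.71865611 -0.33737523  2.05027623  0.52085897  0.45452071
 -1.28612977]
0 [269.80149734 194.13807192]
0.02 [270.08557389 190.71074686]
0.03 [270.23040906 188.96334035]
0.04 [270.3771581  187.19284334]
172  22  27  27  35  39  34  26  27  30  28  30  26  29  26  23  44 133 149 142 135 143 149 147 146 145 134
173  30  30  28  37  48  48  30  23  33  30  31  27  26  26  23  67 129 143 136 128 137 143 149 152 144 132
174  28  31  21  28  41  45  32  20  31  29  31  28  24  25  24  88 136 145 137 134 136 135 141 144 138 139
175  26  25  23  24  28  29  27  24  27  30  36  41  70  57  35  78 140 156 149 141 130 124 123 134 141 149
176  33  30  28  27  24  23  25  25  23  34  38  64  82  60  35  83 142 154 142 131 121 118 123 137 146 151
177  33  32  25  25  24  27  22  22  24  32  37  75  94  68  30 120 151 142 125 117 113 119 126 134 139 142
178  33  31  29  27  23  23  25  22  22  28  32  74 104  97  80 134 151 141 123 119 122 131 134 134 133 133
179  32  31  2
[... 1121 characters left out ...]
  75 100 130 134 134 136 127 133 147 146 142 151 153
190  33  33  29  44  85  61  32  33  31  28  27  61 103 123 135 137 134 134 142 138 140 147 149 147 152 152
191  30  33  32  30  48  45  35  32  28  25  52 111 136 141 140 141 136 130 139 140 143 145 149 151 147 142
192  33  33  29  32  31  29  28  28  27  50 102 133 139 137 131 129 131 127 127 128 134 133 140 147 139 131
193  34  31  33  33  32  30  29  40  78 117 136 136 149 145 137 131 137 139 135 134 136 133 134 146 149 137
194  31  33  32  34  31  26  51  99 128 147 139 137 157 162 152 145 152 160 154 145 145 136 134 154 162 150
195  32  32  31  32  26  48 104 132 139 139 130 136 150 154 150 144 154 163 154 143 136 125 128 152 162 148
```

Contact comes at TCP z ≈ -0.026, so the real fingertips are about 31 mm behind the reported TCP. I'll regrasp the shank with that offset.

```bash
python3 - <<'E'
from h import *
go(.5323,.2543,.02)
E
```

```text
shift shares total [ 6.41  0.01 -2.56] turn shares total [0. 0. 0.]
```

Emit:
move_arm --plan '[[[0,0,-1,0,0,0,0.3],[0.7,0,-1,0,0,0,0.3],[0.8,0,-0.56,0,0,0,0.3],[0.82,0,0,0,0,0,0.3],[0.82,0,0,0,0,0,0.3],[0.82,0,0,0,0,0,0.3],[0.82,0,0,0,0,0,0.3],[0.82,0,0,0,0,0,0.3],[0.82,0,0,0,0,0,0.3],[0,0,0,0,0,0,0.3]]]'

```text
clock: 29.6
position: [0.532, 0.2572, 0.0182]
tool_rot: [-3.141, -0.0, 1.164]
force: [-0.3, -0.0, -0.9]
grip_width: 0.0554
finger_force: 0.0
```

Emit:
move_arm --plan '[[[0,0,0.25,0,0,0,0.3],[0,0,0.25,0,0,0,0.3],[0,0,0.25,0,0,0,0.3],[0,0,0.25,0,0,0,0.3],[0,0,0.25,0,0,0,0.3],[0,0,0.25,0,0,0,0.3],[0,0,0.25,0,0,0,0.3],[0,0,0.25,0,0,0,0.3],[0,0,0.15,0,0,0,0.3],[0,0,0,0,0,0,0.3]]]'

```text
clock: 30.6
position: [0.5319, 0.2545, -0.0241]
tool_rot: [-3.141, 0.0, 1.162]
force: [-0.4, 0.2, -0.2]
grip_width: 0.055
finger_force: 0.0
```

Emit:
move_arm --plan '[[[0,0,0,0,0,0,-1],[0,0,0,0,0,0,-1],[0,0,0,0,0,0,-1],[0,0,0,0,0,0,-1],[0,0,0,0,0,0,-1],[0,0,0,0,0,0,-1],[0,0,0,0,0,0,-1],[0,0,0,0,0,0,-1],[0,0,0,0,0,0,-1],[0,0,0,0,0,0,-1]]]'

```text
clock: 31.6
position: [0.5322, 0.2546, -0.0236]
tool_rot: [-3.142, -0.0, 1.162]
force: [-0.9, 0.2, 1.1]
grip_width: 0.0076
finger_force: 71.2
```

Emit:
move_arm --plan '[[[-0.5,0,-0.02,0,0,0,-1],[-0.94,0,-0.02,0,0,0,-1],[-0.94,0,-0.02,0,0,0,-1],[-0.94,0,-0.02,0,0,0,-1],[-0.94,0,-0.02,0,0,0,-1],[-0.94,0,0,0,0,0,-1],[-0.94,0,0,0,0,0,-1],[-0.94,0,0,0,0,0,-1],[-0.94,0,0,0,0,0,-1],[-0.94,0,0,0,0,0,-1]]]'

```text
clock: 32.6
position: [0.4602, 0.0887, -0.0216]
tool_rot: [-3.141, 0.0, 1.162]
force: [0.2, -0.3, -0.6]
grip_width: 0.0075
finger_force: 71.0
```

```bash
python3 - <<'E'
from h import *
f=wristcam(); o=observe(); print(o['force'],o['moment'],o['position'],o['grip_width'],o['finger_force'])
c=f['color'];
for y in range(20,230,20): print(y,c[y,220:290:7].sum(1)//3)
# dark handle mask
g=c.max(2)
go(.453,.003,-.01,92)
go(.453,.003,-.01,rot0=[np.pi,0,np.radians(92)])
E
```

```text
[-0.60714493 -5.45888219 -2.03708415] [-0.37692141  0.04348329 -0.02428572] [ 0.45879937  0.08542696 -0.02179368] 0.007765937002158205 70.94535112380981
20 [186  97  98 103 105 101 105 101  98  97]
40 [190 100 101 106 108 103 102 101  99  99]
60 [117  75  77  87  89  90  87  87  80 169]
80 [ 83  87 110 165 165 167 167 166 153 190]
100 [ 72  76  79 113 127 122 128 114  83 149]
120 [ 73  78  87  95 213 212 213 111 117 118]
140 [ 82  86  88  89 215 213 218  88  88  89]
160 [ 67  74  77  81 216 215 217  87  84  85]
180 [ 69  75  73  74 216 217 217  81  81  80]
200 [ 70  72  75  75 215 215 216  84  82  81]
220 [ 67  74  71  79 215 216 216  81  82  81]
shift shares total [-3.9   1.38 -0.58] turn shares total [-0.01  0.03 -4.26]
shift shares total [-4.11 -0.43 -0.59] turn shares total [0. 0. 0.]
```

Emit:
move_arm --plan '[[[0,0,-0.12,0,0,-0.852,-1],[0,0,-0.12,0,0,-0.852,-1],[0,0,-0.12,0,0,-0.852,-1],[0,0,-0.12,0,0,-0.852,-1],[0,0,-0.12,0,0,-0.852,-1],[-0.82,-0.086,0,0,0,0,-1],[-0.82,-0.086,0,0,0,0,-1],[-0.82,-0.086,0,0,0,0,-1],[-0.82,-0.086,0,0,0,0,-1],[-0.82,-0.086,0,0,0,0,-1]]]'

```text
clock: 33.65
position: [0.455, 0.0066, -0.0096]
tool_rot: [-3.141, 0.0, 1.608]
force: [0.8, 0.2, -1.1]
grip_width: 0.0075
finger_force: 70.9
```

Emit:
move_arm --plan '[[[0,0,0.13,0,0,0,-1],[0,0,0.13,0,0,0,-1],[0,0,0.13,0,0,0,-1],[0,0,0.13,0,0,0,-1],[0,0,0.13,0,0,0,-1],[0,0,0,0,0,0,0.1],[0,0,0,0,0,0,0.1],[0,0,0,0,0,0,0.1],[0,0,0,0,0,0,0.1],[0,0,0,0,0,0,0.1]]]'

```text
clock: 34.65
position: [0.4555, 0.0079, -0.0225]
tool_rot: [3.141, -0.0, 1.608]
force: [0.5, -0.6, -0.0]
grip_width: 0.0471
finger_force: 0.0
```

Emit:
move_arm --plan '[[[0,0,-0.8,0,0,0,0.4],[0,0,-0.8,0,0,0,0.4],[0,0,-0.8,0,0,0,0.4],[0.8,0,-0.6,0,0,0,0.4],[0.9,0,0,0,0,0,0.4],[0.9,0,0,0,0,0,0.4],[0.9,0,0,0,0,0,0.4],[0.9,0,0,0,0,0,0.4],[0.9,0,0,0,0,0,0.4],[0.9,0,0,0,0,0,0.4]]]'

```text
clock: 35.65
position: [0.4504, 0.1335, 0.0375]
tool_rot: [3.142, -0.0, 1.609]
force: [-0.1, -0.4, -0.8]
grip_width: 0.06
finger_force: 0.0
```

```bash
python3 - <<'E'
from h import *
import pickle
f=wristcam(); o=observe(); print(o['force'],o['position'],o['tool_rot'],o['grip_width'])
pickle.dump(f,open('w8.pkl','wb')); cv2.imwrite('pics/w8.png',f['color'][:,:,::-1])
for P in ([.453,.127,.027],[.453,.08,.02],[.453,.165,.027]): print(proj(f,P))
hsv=cv2.cvtColor(f['color'],cv2.COLOR_RGB2HSV)
for y in range(60,330,15):
    print(y,' '.join('%3d/%3d'%(a.max(),b) for a,b in zip(f['color'][y,190:320:10],hsv[y,190:320:10,1])))
E
```

```text
[-0.78263291  4.99146561 -0.00995392] [0.45044094 0.13677492 0.03777464] [ 3.14079327e+00 -2.37326935e-03  1.61141221e+00] 0.059676489565063814
[253.54805664 225.18650472]
[250.92329983 284.41441754]
[255.9851223  166.45719647]
60 200/113 189/116 203/113 203/112 194/117 217/107 200/112 199/114 197/114 195/115 207/108 192/114 214/108
75 195/115 191/112 193/118 205/107 201/110 202/111 209/109 190/114 194/114 195/118 190/113 199/110 205/112
90 193/112 185/116 218/109 206/110 178/119 218/106 179/115 194/113 200/115 215/109 186/115 180/119 202/114
105 177/118 184/123 192/113 190/113 200/115 188/113 186/117 209/109 184/118 208/110 184/114 179/117 209/109
120 193/115 181/118 202/114 203/112 202/114 194/118 224/106 181/118 187/112 192/114 179/114 191/113 172/119
135 194/114 197/113 206/113 202/110 182/113 187/117 188/117 185/117 181/116 195/112 193/114 202/111 210/111
150  99/108  94/ 95  87/ 88  85/ 87  83/ 80  85/ 78  80/ 83  79/ 81  77/ 93  79/ 90  77/ 86  79/ 87  81/ 76
165  83/ 92  76/ 70  74/ 72  74/ 76  71/ 61 122/159 131/162 133/163 122/157  70/ 62  71/ 57  78/ 65  75/ 75
180  76/ 74
[... 368 characters left out ...]
/154 123/149 118/164  58/ 48  60/ 38  65/ 43  63/ 53
240  64/ 68  60/ 43  58/ 26  57/ 45  57/ 45 119/150 126/142 121/158 119/165  57/ 45  56/ 36  52/ 34  64/ 60
255  55/ 83  62/ 53  53/ 34  59/ 17  56/ 41 119/156 124/146 124/136 118/171  55/ 32  55/ 51  61/ 33  65/ 35
270  48/ 69  61/ 29  55/ 37  56/ 32  58/ 31  92/111 124/158 126/154  65/ 39  59/ 39  55/ 28  57/ 18  56/ 27
285  54/ 24  50/ 10  53/ 34  57/ 13  62/ 29  59/ 17 196/165 194/168  60/ 21  58/ 31  54/ 14  59/ 35  58/ 26
300  53/ 14  56/ 27  50/ 20  55/ 32  55/ 19  63/ 24 196/ 18 153/  5  58/ 18  61/ 17  56/ 23  54/ 14  57/ 27
315  49/ 16  53/ 14  55/ 28  54/ 19  59/ 26  60/ 13 199/ 18 159/  6  62/  8  58/ 13  57/ 27  51/ 15  53/ 14
```

```bash
python3 - <<'E'
from h import *
import pickle
f=pickle.load(open('w8.pkl','rb'))
hsv=cv2.cvtColor(f['color'],cv2.COLOR_RGB2HSV); m=((hsv[...,1]>125)&(hsv[...,2]>95)&(hsv[...,2]<140)).astype(np.uint8); m[:150]=0;m[290:]=0;m[:,:215]=0;m[:,:]*=1;m[:,300:]=0
m=cv2.morphologyEx(m,cv2.MORPH_OPEN,np.ones((3,3)))
ys,xs=np.nonzero(m); print(ys.min(),ys.max(),xs.min(),xs.max())
r=lambda a,b:(xs[(ys>=a)&(ys<b)].mean(),(a+b-1)/2)
A=onz(f,*r(165,185),.027);B=onz(f,*r(240,258),.027);d=A-B;yaw=np.degrees(np.arctan2(d[1],d[0]))
E=onz(f,r(165,185)[0],ys.min()-.5,.027);h=E-d/np.linalg.norm(d)*.0375
print(A,B,'yaw',yaw,'rear',E,'handle mid',h); go(*h[:2],-.022,yaw)
W=pickle.load(open('w3.pkl','rb'))
E
```

```text
162 270 236 273
[0.45252741 0.16000622 0.027     ] [0.45390495 0.11080541 0.027     ] yaw 91.60376709334226 rear [0.45220817 0.1680022  0.027     ] handle mid [0.45325769 0.13051689 0.027     ]
shift shares total [-0.33  0.13  2.99] turn shares total [ 0.01 -0.02  0.12]
```

Emit:
move_arm --plan '[[[-0.08,0.13,0.3,0,0,0.12,0.4],[0,0,0.4,0,0,0,0.4],[0,0,0.4,0,0,0,0.4],[0,0,0.4,0,0,0,0.4],[0,0,0.4,0,0,0,0.4],[0,0,0.4,0,0,0,0.4],[0,0,0.4,0,0,0,0.4],[0,0,0.27,0,0,0,0.4],[0,0,0,0,0,0,0.4],[0,0,0,0,0,0,0.4]]]'

```text
clock: 36.7
position: [0.4535, 0.1304, -0.022]
tool_rot: [-3.142, 0.0, 1.596]
force: [-1.0, 0.7, 1.0]
grip_width: 0.0597
finger_force: 0.0
```

Emit:
move_arm --plan '[[[0,0,0,0,0,0,-1],[0,0,0,0,0,0,-1],[0,0,0,0,0,0,-1],[0,0,0,0,0,0,-1],[0,0,0,0,0,0,-1],[0,0,0,0,0,0,-1],[0,0,0,0,0,0,-1],[0,0,0,0,0,0,-1],[0,0,0,0,0,0,-1],[0,0,0,0,0,0,-1]]]' --grip_force 80

```text
clock: 37.7
position: [0.4537, 0.1303, -0.0214]
tool_rot: [3.141, 0.0, 1.595]
force: [-2.7, -0.9, 13.0]
grip_width: 0.0222
finger_force: 78.6
```

```bash
python3 - <<'E'
from h import *
import pickle
from scipy.optimize import least_squares
fs=pickle.load(open('fs.pkl','rb')); S,T=fs['scene'],fs['top']
W1,W4=[pickle.load(open(n,'rb')) for n in('w1.pkl','w4.pkl')]
sc=lambda x,y:(165+x/4.4-.4,225+y/4.4-.4)
tb=lambda x,y:(275+(x-530)/3-.33,110+y/3-.33)
def pol(r,a,z): return (50+r*np.cos(np.pi-.75+a),r*np.sin(np.pi-.75+a),z)
obs=[(S,sc(163,122),pol(142,1.0,150)),(S,sc(277,92),pol(142,.5,129)),(S,sc(83,231),pol(142,1.5,129)),(T,tb(740,180),pol(142,1.5,129)),(T,tb(624,176),pol(142,.5,129)),(T,tb(686,193),pol(142,1.0,150)),
(W1,(236,73),(-110,120,120)),(W1,(85,223),(-110,-120,120)),(W1,(138,195),pol(142,1,150)),(W1,(190,146),pol(142,.5,129)),(W1,(129,247),pol(142,1.5,129)),
(W4,(254,133),pol(142,1,150)),(W4,(330,152),pol(142,.5,129)),(W4,(177,150),pol(142,1.5,129)),(W4,(166,80),(-110,-120,120)),(W4,(420,152),(-110,120,120))]
def res(p):
    c,s=np.cos(p[2]),np.sin(p[2]); o=[]
    for f,px,l in obs:
        l=np.array(l)/1000; o+=list(proj(f,[p[0]+c*l[0]-s*l[1],p[1]+s*l[0]+c*l[1],l[2]])-px)
    return np.array(o)
p=least_squares(res,[.677,-.2,-.28],loss='soft_l1').x;print('press',p,np.degrees(p[2]),res(p).reshape(-1,2).round(1).tolist())
u=np.array([np.cos(p[2]),np.sin(p[2])]);F=p[:2]-.11*u;print('front',F,'pre',F-.165*u)
y=np.degrees(p[2])+180
go(*(F-.165*u),.033,y-.6+.6)
E
```

```text
press [ 0.67956733 -0.20068547 -0.29746055] -17.043233900477176 [[0.8, -0.4], [1.0, -0.2], [1.1, -0.7], [0.1, -0.9], [-0.8, -0.4], [-0.6, -2.3], [0.5, -2.6], [-4.5, 0.7], [-1.2, 1.7], [0.4, 0.4], [-0.2, 1.4], [-0.1, 0.5], [0.3, 0.5], [-0.5, -0.0], [-0.5, -1.4], [4.0, -0.2]]
front [ 0.57439811 -0.16844522] pre [ 0.41664427 -0.12008484]
shift shares total [-12.47  -2.16  -2.72] turn shares total [ 1.000e-02  1.000e-02 -1.192e+01]
```

Emit:
move_arm --plan '[[[0,0,-0.9,0,0,0,-1],[0,0,-0.9,0,0,0,-1],[0,0,-0.9,0,0,0,-1],[-0.89,-0.154,0,0,0,0,-1],[-0.89,-0.154,0,0,0,0,-1],[-0.89,-0.154,0,0,0,0,-1],[-0.89,-0.154,0,0,0,0,-1],[-0.89,-0.154,0,0,0,0,-1],[-0.89,-0.154,0,0,0,0,-1],[-0.89,-0.154,0,0,0,0,-1]]]'

```text
clock: 38.7
position: [0.4349, 0.0044, 0.0321]
tool_rot: [3.141, 0.0, 1.596]
force: [0.9, -0.4, -0.8]
grip_width: 0.0219
finger_force: 79.3
```

Emit:
move_arm --plan '[[[-0.89,-0.154,0,0,0,0,-1],[-0.89,-0.154,0,0,0,0,-1],[-0.89,-0.154,0,0,0,0,-1],[-0.89,-0.154,0,0,0,0,-1],[-0.89,-0.154,0,0,0,0,-1],[-0.89,-0.154,0,0,0,0,-1],[-0.89,-0.154,0,0,0,0,-1],[0,0,0,0,0,-0.5,-1],[0,0,0,0,0,-1,-1],[0,0,0,0,0,-1,-1]]]'

```text
clock: 39.7
position: [0.4166, -0.1201, 0.0322]
tool_rot: [3.141, 0.0, 1.861]
force: [1.1, -0.8, -1.5]
grip_width: 0.0217
finger_force: 79.3
```

Emit:
move_arm --plan '[[[0,0,0,0,0,-1,-1],[0,0,0,0,0,-1,-1],[0,0,0,0,0,-1,-1],[0,0,0,0,0,-1,-1],[0,0,0,0,0,-1,-1],[0,0,0,0,0,-1,-1],[0,0,0,0,0,-1,-1],[0,0,0,0,0,-1,-1],[0,0,0,0,0,-1,-1],[0,0,0,0,0,-0.42,-1]]]'

```text
clock: 40.7
position: [0.4165, -0.1201, 0.0321]
tool_rot: [-3.142, 0.0, 2.848]
force: [0.4, -0.2, -1.8]
grip_width: 0.0217
finger_force: 79.3
```

```bash
python3 - <<'E'
from h import *
import pickle
f=wristcam(); o=observe(); print(o['force'],o['position'],o['tool_rot'],o['grip_width'])
fs={n:grab_frame(n) for n in('top','scene')}; fs['w']=f; pickle.dump(fs,open('fs3.pkl','wb'))
go(.41664,-.12008,.033,162.96)
p=o['position']; M=rot(o['tool_rot'])
ax=p-M[:,2]*.0377; tip=ax-M[:,0]*.15
for n in('top','scene'):
    print(n,'tip',proj(fs[n],tip),'ferr',proj(fs[n],ax-M[:,0]*.05))
    u,v=proj(fs[n],tip).round().astype(int); c=fs[n]['color'][v-9:v+10,u-12:u+14].astype(int).sum(2)//3
    print(u-12,v-9)
    for r in c: print(' '.join('%3d'%k for k in r))
E
```

```text
[-0.10772796 -0.26237372 -1.31968303] [ 0.41649356 -0.12009191  0.03202988] [ 3.14157301e+00 -2.70449881e-05  2.84886135e+00] 0.021774136533794373
shift shares total [-0.01  0.   -0.05] turn shares total [ 0.   -0.   -0.02]
top tip [309.9204999  184.26121523] ferr [303.04589142 210.78531843]
298 175
131 128 126 124 133 141 146 149 151 159 160 170 173 176 183 184 186 186 187 188 187 188 189 188 185 174
142 136 128 118 110 114 116 121 131 141 144 145 152 161 168 174 176 178 182 184 187 186 188 186 186 183
131 140 141 127 106  91  88  95 106 117 119 123 133 140 148 154 156 163 169 173 178 180 180 180 180 181
 95 113 119 112  94  82  80  90 107 119 124 117 120 121 126 126 137 144 150 157 161 165 164 165 167 166
 76  85  85  85  80  77  79 100 123 141 146 142 135 131 126 119 118 122 128 133 143 146 149 151 156 158
 77  75  76  76  76  78  84  97 121 140 150 154 160 157 151 140 135 134 131 123 119 119 124 131 141 147
 93  88  83  82  77  76  82  94 114 137 156 165 169 168 164 160 159 159 152 134 115 100  97 106 111 118
120 109 105 100  92  87  86  92 107 131 152 162 169 170 170 167 165 159
[... 2531 characters left out ...]
  92  71  71  91 136 176 181 179 180 179 179 180 180 179 181 179 170 181 134
 76  76  76  55 149 130  57  23  26  27  25  60 132 175 180 179 179 179 180 180 179 179 180 171 182 149
 75  78  69  45  90  60  25  28  33  32  31  26  60 164 183 181 181 179 170 176 179 179 180 180 183 177
 63  62  49  54  52  37  32  31  34  34  33  34  23 124 174 180 180 180 170 176 179 178 180 178 181 189
 42  42  35  62  57  36  32  33  35  36  37  36  26  76 164 182 179 180 179 180 179 178 179 179 179 186
 56  34  26 103  75  33  32  32  34  35  37  37  21  79 167 183 179 179 179 180 179 179 178 178 180 185
128  92 128 167 115  44  32  36  38  39  35  27  12  61 165 183 180 179 180 179 179 178 179 179 181 185
```

```bash
python3 - <<'E'
from h import *
import pickle
fs=pickle.load(open('fs3.pkl','rb')); o=observe(); p=o['position']; M=rot(o['tool_rot']); ax=p-M[:,2]*.0377
def cen(n,s,half=5):
    f=fs[n]; q=proj(f,ax-M[:,0]*s); q2=proj(f,ax-M[:,0]*(s+.01)); t=(q2-q)/np.linalg.norm(q2-q); nn=np.array([-t[1],t[0]])
    k=np.arange(-half,half+.01,.25); pts=q+k[:,None]*nn
    c=f['color'].astype(np.float32); s_=cv2.remap(c,pts[None,:,0].astype(np.float32),pts[None,:,1].astype(np.float32),cv2.INTER_LINEAR)[0]
    blue=s_[:,2]-.6*s_[:,0]; w=np.clip(blue-np.percentile(blue,60),0,None); o_=(w*k).sum()/w.sum() if w.sum() else 0
    return q.round(1),(o_).round(2),nn.round(2),w.max().round(0)
for n in('scene','top'):
    for s in (.06,.07,.08,.09,.1,.11,.12,.13,.14): print(n,s,*cen(n,s))
f=fs['scene']; P=ax-M[:,0]*.1
print('dpx per 5mm z',proj(f,P+[0,0,.005])-proj(f,P),'per 5mm tool y',proj(f,P+M[:,1]*.005)-proj(f,P)); f=fs['top']
print('top per 5mm z',proj(f,P+[0,0,.005])-proj(f,P),'per 5mm tool y',proj(f,P+M[:,1]*.005)-proj(f,P))
E
```

```text
scene 0.06 [201.3 223.6] 0.94 [-0.92  0.4 ] 59.0
scene 0.07 [202.5 226.3] 0.87 [-0.92  0.4 ] 60.0
scene 0.08 [203.7 229. ] 0.76 [-0.92  0.4 ] 64.0
scene 0.09 [204.9 231.8] 0.89 [-0.92  0.4 ] 67.0
scene 0.1 [206.2 234.6] 0.99 [-0.92  0.4 ] 59.0
scene 0.11 [207.4 237.4] 1.13 [-0.92  0.4 ] 65.0
scene 0.12 [208.7 240.3] 1.03 [-0.92  0.4 ] 55.0
scene 0.13 [209.9 243.2] 1.06 [-0.92  0.4 ] 57.0
scene 0.14 [211.2 246.1] 0.93 [-0.92  0.4 ] 12.0
top 0.06 [303.8 208.1] 1.66 [0.97 0.26] 2.0
top 0.07 [304.5 205.5] 2.95 [0.97 0.26] 2.0
top 0.08 [305.3 202.8] 3.84 [0.97 0.26] 2.0
top 0.09 [306.  200.1] 3.87 [0.97 0.26] 3.0
top 0.1 [306.7 197.5] 3.72 [0.97 0.26] 5.0
top 0.11 [307.4 194.8] 3.6 [0.97 0.26] 6.0
top 0.12 [308.1 192.2] 3.82 [0.97 0.26] 4.0
top 0.13 [308.8 189.6] 0.16 [0.97 0.26] 15.0
top 0.14 [309.5 186.9] 0.35 [0.97 0.26] 30.0
dpx per 5mm z [-0.16262937 -0.86374733] per 5mm tool y [ 1.6488965  -0.64130878]
top per 5mm z [ 0.17533249 -0.23849787] per 5mm tool y [-1.3538533  -0.37325338]
```

The stylus is straight and lined up with the recess; the scene view carries the same ~1 px bias for both the stylus and the press. I'll insert it now.

Emit:
move_arm --plan '[[[-0.25,0,0,0,0,0,-1],[-0.25,0,0,0,0,0,-1],[-0.25,0,0,0,0,0,-1],[-0.25,0,0,0,0,0,-1],[-0.25,0,0,0,0,0,-1],[-0.25,0,0,0,0,0,-1],[-0.25,0,0,0,0,0,-1],[-0.25,0,0,0,0,0,-1],[-0.25,0,0,0,0,0,-1],[-0.25,0,0,0,0,0,-1]]]'

```text
clock: 41.85
position: [0.4648, -0.1347, 0.032]
tool_rot: [3.142, -0.0, 2.844]
force: [-1.4, 1.0, -0.8]
grip_width: 0.0222
finger_force: 79.3
```

Emit:
move_arm --plan '[[[-0.1,0,0,0,0,0,-1],[-0.1,0,0,0,0,0,-1],[-0.1,0,0,0,0,0,-1],[-0.1,0,0,0,0,0,-1],[-0.1,0,0,0,0,0,-1],[0,0,0,0,0,0,-1],[0,0,0,0,0,0,-1],[0,0,0,0,0,0,-1],[0,0,0,0,0,0,-1],[0,0,0,0,0,0,-1]]]'

```text
clock: 42.85
position: [0.4725, -0.1373, 0.0316]
tool_rot: [-3.141, -0.003, 2.844]
force: [-9.6, 3.7, 0.2]
grip_width: 0.0218
finger_force: 79.4
```

Emit:
move_arm --plan '[[[-0.05,0,0,0,0,0,-1],[-0.05,0,0,0,0,0,-1],[-0.05,0,0,0,0,0,-1],[-0.05,0,0,0,0,0,-1],[0,0,0,0,0,0,-1],[0,0,0,0,0,0,-1],[0,0,0,0,0,0,-1],[0,0,0,0,0,0,-1],[0,0,0,0,0,0,-1],[0,0,0,0,0,0,-1]]]'

```text
clock: 43.85
position: [0.4729, -0.1377, 0.0307]
tool_rot: [-3.14, -0.009, 2.845]
force: [-26.9, 10.1, 1.3]
grip_width: 0.0219
finger_force: 79.6
```

It came up against a hard stop at 28 N. I'll back off a few millimetres to check for the button's spring force.

Emit:
move_arm --plan '[[[0.1,0,0,0,0,0,-1],[0.1,0,0,0,0,0,-1],[0.1,0,0,0,0,0,-1],[0.1,0,0,0,0,0,-1],[0,0,0,0,0,0,-1],[0,0,0,0,0,0,-1],[0,0,0,0,0,0,-1],[0,0,0,0,0,0,-1],[0,0,0,0,0,0,-1],[0,0,0,0,0,0,-1]]]'

```text
clock: 44.85
position: [0.4701, -0.1363, 0.032]
tool_rot: [3.142, -0.0, 2.844]
force: [-4.5, 0.5, -0.7]
grip_width: 0.0219
finger_force: 79.3
```

```bash
python3 - <<'E'
from h import *
for i in range(3):
    o=observe(); print(o['force'],o['position']); grab_frame('top')
E
```

```text
[-4.4782825   0.46469519 -0.70901278] [ 0.47014645 -0.1363487   0.03198877]
[-3.7332163   2.12712871 -0.53464545] [ 0.47010487 -0.1363794   0.03199875]
[-3.49972645  0.95743335 -0.07555978] [ 0.4701358  -0.1363525   0.03200229]
```

A spring force of about 4 N, 3 mm back from the stop, confirms that the button was fully in. I'll withdraw and head for the mat.

Emit:
move_arm --plan '[[[0.7,0,0,0,0,0,-1],[0.7,0,0,0,0,0,-1],[0.7,0,0,0,0,0,-1],[0.7,0,0,0,0,0,-1],[0,0,0,0,0,0,-1],[0,0,0,0,0,1,-1],[0,0,0,0,0,1,-1],[0,0,0,0,0,1,-1],[0,0,0,0,0,1,-1],[0,0,0,0,0,1,-1]]]'

```text
clock: 46.0
position: [0.4179, -0.1201, 0.0322]
tool_rot: [3.14, 0.001, 2.316]
force: [0.0, -0.3, -0.9]
grip_width: 0.0217
finger_force: 79.2
```

Emit:
move_arm --plan '[[[0,0,0,0,0,1,-1],[0,0,0,0,0,1,-1],[0,0,0,0,0,1,-1],[0,0,0,0,0,1,-1],[0,0,0,0,0,1,-1],[0,0,0,0,0,1,-1],[0,0,0,0,0,0.9,-1],[0,0,0,0,0,0,-1],[0,0,0,0,0,0,-1],[0,0,0,0,0,0,-1]]]'

```text
clock: 47.0
position: [0.417, -0.12, 0.032]
tool_rot: [3.141, -0.0, 1.6]
force: [-0.1, -0.1, -1.7]
grip_width: 0.0219
finger_force: 79.2
```

```bash
python3 -c "
from h import *
go(.452,.127,-.0213,91.5); print(observe()['tool_rot'])"
```

```text
shift shares total [12.29  2.11  2.67] turn shares total [ 0.   -0.    0.03]
[ 3.14115793e+00 -8.90860100e-05  1.60019763e+00]
```

Emit:
move_arm --plan '[[[0.878,0.151,0,0,0,0,-1],[0.878,0.151,0,0,0,0,-1],[0.878,0.151,0,0,0,0,-1],[0.878,0.151,0,0,0,0,-1],[0.878,0.151,0,0,0,0,-1],[0.878,0.151,0,0,0,0,-1],[0.878,0.151,0,0,0,0,-1],[0.878,0.151,0,0,0,0,-1],[0.878,0.151,0,0,0,0,-1],[0.878,0.151,0,0,0,0,-1]]]'

```text
clock: 48.0
position: [0.4423, 0.0571, 0.032]
tool_rot: [3.142, -0.0, 1.599]
force: [0.6, 1.0, -0.6]
grip_width: 0.022
finger_force: 79.2
```

Emit:
move_arm --plan '[[[0.878,0.151,0,0,0,0,-1],[0.878,0.151,0,0,0,0,-1],[0.878,0.151,0,0,0,0,-1],[0.878,0.151,0,0,0,0,-1],[0,0,0.2,0,0,0,-1],[0,0,0.5,0,0,0,-1],[0,0,0.5,0,0,0,-1],[0,0,0.5,0,0,0,-1],[0,0,0.4,0,0,0,-1],[0,0,0.2,0,0,0,-1]]]'

```text
clock: 49.0
position: [0.4518, 0.1266, -0.015]
tool_rot: [-3.14, 0.0, 1.598]
force: [-1.1, -0.1, -0.3]
grip_width: 0.0217
finger_force: 79.2
```

Emit:
move_arm --plan '[[[0,0,0.1,0,0,0,-1],[0,0,0.1,0,0,0,-1],[0,0,0.1,0,0,0,-1],[0,0,0.07,0,0,0,-1],[0,0,0,0,0,0,-1],[0,0,0,0,0,0,-1],[0,0,0,0,0,0,-1],[0,0,0,0,0,0,-1],[0,0,0,0,0,0,-1],[0,0,0,0,0,0,-1]]]'

```text
clock: 50.0
position: [0.4523, 0.127, -0.0213]
tool_rot: [3.141, -0.0, 1.598]
force: [0.6, 0.2, 0.9]
grip_width: 0.0218
finger_force: 79.5
```

Emit:
move_arm --plan '[[[0,0,0,0,0,0,0.4],[0,0,0,0,0,0,0.4],[0,0,0,0,0,0,0.4],[0,0,0,0,0,0,0.4],[0,0,0,0,0,0,0.4],[0,0,0,0,0,0,0.4],[0,0,-0.3,0,0,0,0.4],[0,0,-0.6,0,0,0,0.4],[0,0,-0.8,0,0,0,0.4],[0,0,-1,0,0,0,0.4]]]'

```text
clock: 51.0
position: [0.4519, 0.127, 0.0338]
tool_rot: [-3.141, 0.0, 1.598]
force: [0.1, 0.1, -0.1]
grip_width: 0.0596
finger_force: 0.0
```

Emit:
move_arm --plan '[[[0,0,-1,0,0,0,0.4],[0,0,-1,0,0,0,0.4],[0,0,-1,0,0,0,0.4],[0,0,-1,0,0,0,0.4],[0,0,-1,0,0,0,0.4],[0,0,-1,0,0,0,0.4],[0,0,0,0,0,0,0.4],[0,0,0,0,0,0,0.4],[0,0,0,0,0,0,0.4],[0,0,0,0,0,0,0.4]]]'

```text
clock: 52.0
position: [0.4518, 0.1268, 0.1522]
tool_rot: [-3.141, 0.0, 1.598]
force: [0.3, 0.5, 0.3]
grip_width: 0.0596
finger_force: 0.0
```

```bash
python3 - <<'E'
from h import *
import pickle
f=wristcam(); S=grab_frame('scene'); o=observe(); print(o['position'],o['force'],o['grip_width'])
hsv=cv2.cvtColor(f['color'],cv2.COLOR_RGB2HSV); m=((hsv[...,1]>125)&(hsv[...,2]>80)&(hsv[...,2]<145)).astype(np.uint8); m[:,:200]=0;m[:,310:]=0
m=cv2.morphologyEx(m,cv2.MORPH_OPEN,np.ones((5,5)))
n,l,st,ce=cv2.connectedComponentsWithStats(m); i=1+st[1:,4].argmax(); x,y,w,h,a=st[i]; print('handle px',st[i]); print('rear,front',onz(f,x+w/2,y,.027),onz(f,x+w/2,y+h,.027),'width',np.linalg.norm(onz(f,x,y+h/2,.027)-onz(f,x+w,y+h/2,.027)))
# scene change vs start: bystanders and lever
S0=pickle.load(open('fs.pkl','rb'))['scene']['color']; d=cv2.absdiff(S0,S['color']).max(2); d=cv2.morphologyEx((d>40).astype(np.uint8),cv2.MORPH_OPEN,np.ones((2,2)))
n,l,st,ce=cv2.connectedComponentsWithStats(d); print(st[1:][st[1:,4]>8])
S4=pickle.load(open('fs3.pkl','rb'))['scene']['color'][225:355,165:300]; print('lever diff vs before push',(cv2.absdiff(S4,S['color'][225:355,165:300]).max(2)[20:90]>40).sum())
pin=proj(S,[.5943-.0,-.2088,.126]); print(pin)
E
```

```text
[0.45191991 0.12696983 0.15221159] [1.27036329 0.11306694 0.1676591 ] 0.05965392110445749
handle px [ 242  136   25   75 1779]
rear,front [0.45394617 0.16525263 0.027     ] [0.45610035 0.09028524 0.027     ] width 0.024440904936004457
[[  29    0   97   71 2374]
 [ 176    0   93   40 1658]
 [  99    3   74   95 2225]
 [ 272    9   16   17  104]
 [ 241   12   31   14  236]
 [ 226   27   70  128 4983]
 [ 171   67    5   17   60]
 [ 104   76   15   19  120]
 [ 228  176   44   35  266]
 [ 299  176   17    5   55]
 [ 243  245    9   17  135]
 [ 206  253   28   39  290]
 [ 241  284    3    5   10]]
lever diff vs before push 6
[205.42154567 258.49381953]
```

The handle lies flat on the mat, measuring 75 × 24 mm at the expected height. The lever hasn't moved since it was set, and no bystander has shifted. I'll hand in.

```bash
python3 -c "
from h import *
print(job_done())"
```

```text
the job is handed in; nothing more can be done
None
```

I handed the job in at about 52 s on the robot's clock: the lever is in the 1.0 rad notch at the index pin, the zero button was pushed to its stop with the stylus, and the stylus lies flat on the larger black mat with no bystander moved.

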